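# Hang the pots on the balance rack and lay out the tools

## Task

Clear the modelling mat: hang every small pot by its bail on a hook of the balance rack, one pot to a hook and left and right in turn, so that neither side ever carries more than one pot more than the other and the bar does not tip hard. Then lay the long tools, the clear guide bars and the yellow scraper, flat on the brown cork board, side by side and not on one another, well within its edges and all parallel to its long side. Do not tip any pot over, and leave the clay pack and the water cup where they are.

Things in the scene. Friction and masses are not known exactly. Their poses are not given: they have to be found in the camera images.
- rack: balance rack, fixed to the table: wooden foot 105 (x) x 130 mm, one steel post, and a wooden bar 430 mm long that pivots on it like a scale beam, axis 250 mm above the table. Origin on the table under the bar's pivot; x points away from the hooks (the hooks stick out to -x, towards the robot), y along the bar to the left, z up
- bar (a joint): tilt of the rack's bar in rad, 0 = level, positive = left (+y) end up. The pivot is sprung to level (1.8 N m/rad) and well damped: one pot more on an outer hook tilts it 0.12, on an inner hook 0.06; two pots on one side and none on the other 0.18. It also tilts if pressed. A pot sinks with its hook by up to 22 mm when let go
- hook_left_outer (a point): resting point on top of the left outer hook, 185 mm to the left of the pivot: it moves with the bar. The hook is a level steel peg of 8 mm diameter that sticks out 46 mm from the bar's middle plane towards rack -x; this point is 30 mm out. Its end is bent up, to 11 mm above this point at 58 mm out. The bar is 14 mm thick, its top 5 mm above this point
- hook_left_inner (a point): resting point on top of the left inner hook, 95 mm to the left of the pivot: it moves with the bar. The hook is a level steel peg of 8 mm diameter that sticks out 46 mm from the bar's middle plane towards rack -x; this point is 30 mm out. Its end is bent up, to 11 mm above this point at 58 mm out. The bar is 14 mm thick, its top 5 mm above this point
- hook_right_inner (a point): resting point on top of the right inner hook, 95 mm to the right of the pivot: it moves with the bar. The hook is a level steel peg of 8 mm diameter that sticks out 46 mm from the bar's middle plane towards rack -x; this point is 30 mm out. Its end is bent up, to 11 mm above this point at 58 mm out. The bar is 14 mm thick, its top 5 mm above this point
- hook_right_outer (a point): resting point on top of the right outer hook, 185 mm to the right of the pivot: it moves with the bar. The hook is a level steel peg of 8 mm diameter that sticks out 46 mm from the bar's middle plane towards rack -x; this point is 30 mm out. Its end is bent up, to 11 mm above this point at 58 mm out. The bar is 14 mm thick, its top 5 mm above this point
- pot_1: small unglazed terracotta pot, 60 mm wide, 46 high, 0.12 kg, rigid wire bail like a pointed arch, wooden grip on top, 136 high in all. Origin: centre of underside, z up. Bail (5 mm wire) in the pot's y-z plane: sides at y = +-27 up to z = 66, then straight to the peak at y = 0. Grip block 24 (x) x 14 (y) mm, z = 96 to 136: take it across y, best at z = 118. May be absent
- pot_1_loop (a point): underside of the peak of pot_1's bail, 92 mm above its origin: the point that rests on a hook
- pot_2: small white glazed pot, 60 mm wide, 46 high, 0.12 kg, rigid wire bail like a pointed arch, wooden grip on top, 136 high in all. Origin: centre of underside, z up. Bail (5 mm wire) in the pot's y-z plane: sides at y = +-27 up to z = 66, then straight to the peak at y = 0. Grip block 24 (x) x 14 (y) mm, z = 96 to 136: take it across y, best at z = 118. May be absent
- pot_2_loop (a point): underside of the peak of pot_2's bail, 92 mm above its origin: the point that rests on a hook
- pot_3: small blue glazed pot, 60 mm wide, 46 high, 0.12 kg, rigid wire bail like a pointed arch, wooden grip on top, 136 high in all. Origin: centre of underside, z up. Bail (5 mm wire) in the pot's y-z plane: sides at y = +-27 up to z = 66, then straight to the peak at y = 0. Grip block 24 (x) x 14 (y) mm, z = 96 to 136: take it across y, best at z = 118. May be absent
- pot_3_loop (a point): underside of the peak of pot_3's bail, 92 mm above its origin: the point that rests on a hook
- pot_4: small green pot, 60 mm wide, 46 high, 0.12 kg, rigid wire bail like a pointed arch, wooden grip on top, 136 high in all. Origin: centre of underside, z up. Bail (5 mm wire) in the pot's y-z plane: sides at y = +-27 up to z = 66, then straight to the peak at y = 0. Grip block 24 (x) x 14 (y) mm, z = 96 to 136: take it across y, best at z = 118. May be absent
- pot_4_loop (a point): underside of the peak of pot_4's bail, 92 mm above its origin: the point that rests on a hook
- mat: fixed grey modelling mat 240 (x) x 280 (y) x 3 mm on which the pots stand in a row along the far side and the tools lie, roughly along y, in front of them, at the start (the scraper may later be knocked against a bar); origin at the centre of its underside
- tool_board: fixed flat cork board for the tools, 236 (x, its long side) x 176 (y) x 4 mm, no rim, a thin dark line along each long side; origin at the centre of its underside
- tool_board_top (a point): centre of the cork board's top face, 4 mm above the table, x along its long side
- guide_bar_1: clear acrylic guide bar for rolling clay, one of two alike, 190 mm long, 24 mm wide, 12 mm thick; long along its y axis, origin at the centre of its underside, z up when it lies flat. May be absent
- scraper: long yellow scraper, 204 mm long, 30 mm wide (from x = -13 to 15 mm), 6 mm thick, flat; long along its y axis, origin at the centre of its underside, z up when it lies flat. May be absent
- guide_bar_2: clear acrylic guide bar for rolling clay, one of two alike, 190 mm long, 24 mm wide, 12 mm thick; long along its y axis, origin at the centre of its underside, z up when it lies flat. May be absent
- clay_pack: opened red and yellow pack of clay, 121 x 51 x 34 mm, a bystander; origin under its middle
- water_cup: white enamel cup with blue rim, 69 mm wide, 73 mm high, a bystander; origin under its middle

How it is judged (in metres and radians):
On the way, in this order (a step that is already met when the one before it is completed fails the run):
1. every pot hangs on a hook, released ((distance between pot_1_loop and hook_left_outer below 0.022 m or distance between pot_1_loop and hook_left_inner below 0.022 m or distance between pot_1_loop and hook_right_inner below 0.022 m or distance between pot_1_loop and hook_right_outer below 0.022 m) and (distance between pot_2_loop and hook_left_outer below 0.022 m or distance between pot_2_loop and hook_left_inner below 0.022 m or distance between pot_2_loop and hook_right_inner below 0.022 m or distance between pot_2_loop and hook_right_outer below 0.022 m) and (distance between pot_3_loop and hook_left_outer below 0.022 m or distance between pot_3_loop and hook_left_inner below 0.022 m or distance between pot_3_loop and hook_right_inner below 0.022 m or distance between pot_3_loop and hook_right_outer below 0.022 m) and (distance between pot_4_loop and hook_left_outer below 0.022 m or distance between pot_4_loop and hook_left_inner below 0.022 m or distance between pot_4_loop and hook_right_inner below 0.022 m or distance between pot_4_loop and hook_right_outer below 0.022 m) and contact force between each of pot_1, pot_2, pot_3, pot_4 and the fingers below 0.05 N), for 0.3 s.
2. every tool lies flat and straight on the cork board, released (angle between the y axis of each of guide_bar_1, scraper, guide_bar_2 and the x axis of tool_board_top, either way round below 0.12 rad and angle between each of guide_bar_1, scraper, guide_bar_2's own z axis and vertical below 0.08 rad and z of guide_bar_1 in the frame of tool_board_top between -0.002 and 0.004 m and y of guide_bar_1 in the frame of tool_board_top between -0.074 and 0.074 m and x of guide_bar_1 in the frame of tool_board_top between -0.03 and 0.03 m and contact force between each of guide_bar_1, scraper, guide_bar_2 and the fingers below 0.05 N and z of scraper in the frame of tool_board_top between -0.002 and 0.004 m and y of scraper in the frame of tool_board_top between -0.074 and 0.074 m and x of scraper in the frame of tool_board_top between -0.03 and 0.03 m and z of guide_bar_2 in the frame of tool_board_top between -0.002 and 0.004 m and y of guide_bar_2 in the frame of tool_board_top between -0.074 and 0.074 m and x of guide_bar_2 in the frame of tool_board_top between -0.03 and 0.03 m), for 0.2 s.
At the end, for the whole second after the job is handed in: Every pot: bail peak within 22 mm of a hook's resting point; bar tilt under 0.155 rad. Every tool: flat on the cork board (height within -2 to 4 mm), middle within 74 mm of the board's crosswise and 30 mm lengthwise, long axis within 0.12 rad of its long side. All released and at rest (all of step 1 and all of step 2 and value of joint bar between -0.155 and 0.155 rad and linear speed of each of pot_1, pot_2, pot_3, pot_4, guide_bar_1, scraper, guide_bar_2 below 0.03 m/s); the robot touches nothing.
It fails at once if the bar tips by more than 0.155 rad (as with two pots on one side and none on the other) (value of joint bar above 0.155 rad or value of joint bar below -0.155 rad).
It fails at once if a pot is tipped by more than 0.8 rad (angle between any of pot_1, pot_2, pot_3, pot_4's own z axis and vertical above 0.8 rad).
It fails at once if the clay pack or cup is moved by more than 30 mm (distance of any of clay_pack, water_cup from where it was at the start of the episode above 0.03 m).
Of pot_1, pot_2, pot_3, pot_4 only 3 to 4 are there at a start; the rules pass over those that are not, and their reading is None.
Of guide_bar_1, scraper, guide_bar_2 only 2 to 3 are there at a start; the rules pass over those that are not, and their reading is None.
At some moment in a run one of scraper may be knocked a few centimetres aside while the robot is not near it.
It also fails if it takes over 210 s, if anything falls off the work surface, if the arm or the gripper's body presses on something with over 40 N, if the wrist force passes 120 N, or if a joint passes its speed limit or range.

## Robot

A 7-joint arm with a two-finger parallel gripper is mounted at the origin on a cart in front of the work surface, level with it; the furniture and walls round the work are solid. World frame = base frame: x ahead of the robot, y to its left, z up, the work surface at z = 0. Lengths are in mm, angles in rad, forces in N, time in s.
With the tool pointing down it reaches from about 400 to 925 mm from the base axis. Payload 4.1 kg.
Tool frame: the origin (TCP) lies on the front face of the gripper's body, between the roots of the fingers; the fingertips stand ctrl.finger_overhang ahead of it and the grasp point (between the pads) lies 54 mm ahead of it (ctrl.finger_overhang is the distance from the TCP to the fingertips, in mm); z points along the fingers, y is the line along which they close (so a half turn about z gives the same grasp; the last joint's range is limited). The gripper opens to 85 mm and grips with 20 to 120 N. Pads are 22 mm wide; open, the fingers measure 114 mm over their backs; the gripper's body (76 mm by 85 mm) begins 54 mm behind the grasp point. The pads swing forward as they close: fully open they stand 13 mm farther back than shut.
Start: joints at [-1.271, 0.398, 0.045, 1.537, -0.019, 1.207, -0.051], TCP at [252.382, 599.029, 303.947] pointing down, gripper open.
Joint ranges: [-2.82, 2.82], [-0.49, 2.23], [-1.37, 1.46], [0, 2.46], [-1.36, 4.5], [0.23, 2], [-2.94, 2.94]. Speed limits (rad/s): [2.57, 2.57, 3.14, 3.14, 3.14, 3.14, 3.14].

## Interface

Orientations are given as a unit quaternion [w, x, y, z].
In Python, from rig import ctrl gives the robot as it stands. The module is installed in compiled form; this text tells all that it offers.
- The arm moves only by the tool play_rows, never from a script. Its argument "commands" is a list of rows, each an object of numbers: "dx", "dy", "dz": the shift along the tool's x, y, z as a fraction of full scale; "rx", "ry", "rz": the turn, a rotation vector about the tool's x, y, z as a fraction of full scale. A call has 1 to 20 rows; each row is the pose to reach, as a shift and turn from the pose commanded when the call began, along the tool's axes at that moment; what a row does not reach only later rows make up. Full scale, the value 1, is 0.25 m for a shift and pi/2 rad for a turn. A row lasts 1/12 s, in which the tool goes at most 41.7 mm and 7.16 degrees, less where a joint would pass 70% of its speed; a pose out of reach is approached as far as the arm can. A call with a number of a shift or a turn outside -1 to 1 is refused whole. A call with a gripper value outside its range is refused whole. "grip" is the opening, from 0 (shut) to 1 (fully open), set as the call begins (left out, the last holds). The fingers move at their own pace and stop on an object; "squeeze" is the grip in N (left out, the last holds). Time passes only in rows, so rows that repeat a pose let the fingers close. It gives the time, the measured TCP pose, the force, the opening and the grip force at its end, in the units of the state.
- ctrl.get_obs(): the state, without advancing time (a new reading comes with each control period).
- ctrl.get_image(name): name is "scene" or "top"; returns a dict with "pixels" (400x640x3 uint8, blue, green, red), "K" (3x3 intrinsics, pixels), "k1" (the pictures are not rectified: a ray, as slopes to the right and down, at radius r is drawn at 1 + k1 r^2 times it, then the intrinsics apply), "extrinsics" (4x4, takes a point from camera to world coordinates). Camera axes: x right, y down, z forward; pixel columns grow to the right and rows downward; lengths in mm; the calibration is good to about 2 mm. A picture is of the moment at which its call begins. There is no depth.
- ctrl.hand_in(): hands the job in; it is judged then, once.
The state is a dict: "time_s": time; "joint_pos": joint angles; "dq": joint speeds; "tau": joint torques, N m; "eef_pos": TCP position; "orientation": TCP orientation; "force": force on the tool from outside, world axes, zero at the start; "moment": the same for the moment, N m; "width": opening from 0.0 (shut) to 1.0 (fully open); "finger_force": force on a finger pad.
Only numpy, scipy, OpenCV 4.12 (cv2) and the standard library are available. Lean on these libraries where they do the work, as an engineer would, in place of code of your own. Each camera call takes 0.05 s, during which the arm holds its last target. There are 200 camera calls.

## Working session

There is one attempt and no reset: what is moved stays moved. The work goes in short steps, Python scripts to look and compute and a tool call to move; the robot and the scene stay as the last step left them, time stands still between calls to the robot, and variables do not carry over. Pictures are saved under pics/ and viewed, at most 14 in all, crops included, and the job is handed in when it is done.

Besides the shell and the picture viewer there is one more tool, called after "Request:" as name([rows], argument=value, ...), one row to a line, values as JSON. play_rows: Moves the arm, as the interface text tells. Shift numbers are shares of 0.25 m and turn numbers shares of pi/2 rad, none past 1 either way. Its arguments: {"type":"object","properties":{"commands":{"type":"array"},"grip":{"type":"number"},"squeeze":{"type":"number"}},"required":["commands"]}

```bash
mkdir -p pics; cat > h.py <<'E'
import numpy as np, cv2
from rig import ctrl
def snap(n,f):
    im=ctrl.get_image(n); cv2.imwrite('pics/'+f,im['pixels']); np.save('pics/%s.npy'%n,im,allow_pickle=True); return im
def load(n): return np.load('pics/%s.npy'%n,allow_pickle=True).item()
def ray(im,uv):
    K=im['K']; d=np.array([(uv[0]-K[0,2])/K[0,0],(uv[1]-K[1,2])/K[1,1]]); s=d.copy()
    for _ in range(30): s=d/(1+im['k1']*(s@s))
    E=np.array(im['extrinsics']); return E[:3,3],E[:3,:3]@np.array([s[0],s[1],1])
def px2w(im,uv,z):
    o,d=ray(im,uv); return o+d*(z-o[2])/d[2]
def w2px(im,p):
    E=np.array(im['extrinsics']); c=E[:3,:3].T@(np.array(p,float)-E[:3,3]); s=c[:2]/c[2]; s=s*(1+im['k1']*(s@s)); K=im['K']
    return np.array([K[0,0]*s[0]+K[0,2],K[1,1]*s[1]+K[1,2]])
def tri(a,ua,b,ub):
    o1,d1=ray(a,ua);o2,d2=ray(b,ub); A=np.stack([d1,-d2],1); t=np.linalg.lstsq(A,o2-o1,rcond=None)[0]
    p,q=o1+d1*t[0],o2+d2*t[1]; return (p+q)/2,np.linalg.norm(p-q)
E
python3 - <<'E'
from h import *
for n in('top','scene'):
    im=snap(n,n+'0.png'); print(n,im['K'],im['k1'],np.round(im['extrinsics'],3))
o=ctrl.get_obs(); print(o, ctrl.finger_overhang)
E
```

```text
top [[369.58805388   0.         320.37253133]
 [  0.         369.58805388 194.68745392]
 [  0.           0.           1.        ]] -0.08661383425866326 [[-1.300000e-02 -9.980000e-01  5.500000e-02  4.159860e+02]
 [-1.000000e+00  1.300000e-02 -5.000000e-03  1.781490e+02]
 [ 5.000000e-03 -5.500000e-02 -9.980000e-01  1.299483e+03]
 [ 0.000000e+00  0.000000e+00  0.000000e+00  1.000000e+00]]
scene [[482.59636291   0.         317.59386139]
 [  0.         482.59636291 190.9721281 ]
 [  0.           0.           1.        ]] -0.02076580029799545 [[ 6.710000e-01 -5.190000e-01  5.300000e-01 -2.526710e+02]
 [-7.410000e-01 -4.850000e-01  4.630000e-01 -4.615270e+02]
 [ 1.700000e-02 -7.040000e-01 -7.100000e-01  1.157677e+03]
 [ 0.000000e+00  0.000000e+00  0.000000e+00  1.000000e+00]]
{'time_s': 0.1, 'joint_pos': array([-1.27096649,  0.39914535,  0.04502081,  1.53775061, -0.01871297,
        1.20695478, -0.05067007]), 'dq': array([-0.00074929, -0.00192436, -0.00017503, -0.00327261,  0.00059528,
        0.00177333, -0.00156285]), 'tau': array([ 4.34077287e-03, -4.76262295e+01,  1.37052532e+00, -2.54952157e+01,
        1.20118653e-02,  5.08071462e-03, -1.03851204e-05]), 'eef_pos': array([252.2030239 , 598.58458463, 302.95079747]), 'orientation': array([-1.28158383e-04,  1.98021455e-01,  9.80197256e-01, -9.09357270e-04]), 'force': array([0.07484637, 0.66774255, 0.75939389]), 'moment': array([ 0.01719649, -0.05275296,  0.02277638]), 'finger_force': 0.0, 'width': 0.9992358998120696} 72.6
```

View pics/top0.png

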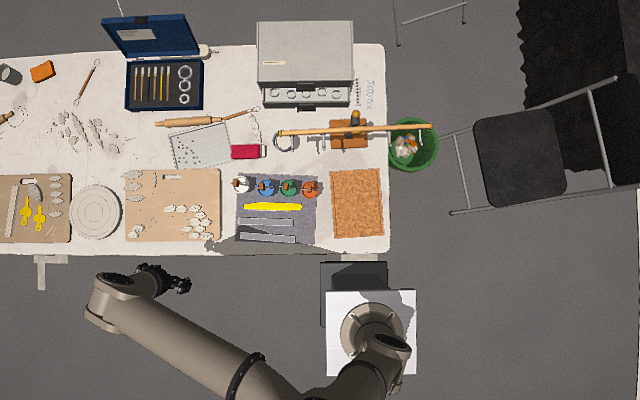

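View pics/scene0.png

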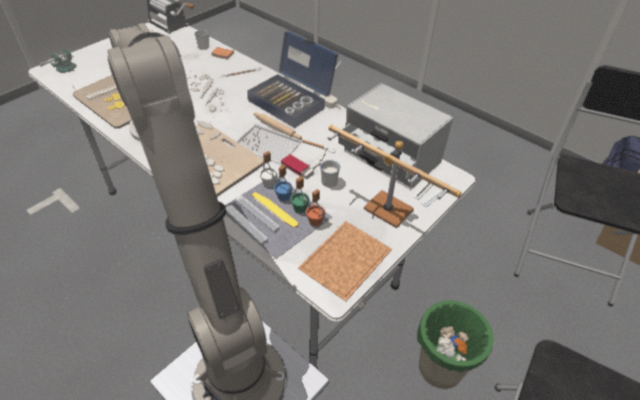

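The top view shows four pots (white 241,185; blue 265,187; green 289,187; terracotta 310,188). It also shows the yellow scraper (272,207), two guide bars (267,223 and 267,237), the cork board (357,203) and the rack bar from (277,134) to (432,126). Next I'll look at enlarged crops.

```bash
python3 - <<'E'
from h import *
for n,(x0,y0,x1,y1),s in(('top',(225,105,445,245),3.6),('scene',(220,115,480,305),3)):
    c=load(n)['pixels'][y0:y1,x0:x1]; c=cv2.resize(c,None,fx=s,fy=s,interpolation=cv2.INTER_CUBIC)
    for k in range(x0-x0%20+20,x1,20):
        cv2.putText(c,str(k),(int((k-x0)*s)-10,10),0,.35,(0,0,255)); cv2.line(c,(int((k-x0)*s),12),(int((k-x0)*s),20),(0,0,255))
    for k in range(y0-y0%20+20,y1,20):
        cv2.putText(c,str(k),(0,int((k-y0)*s)+4),0,.35,(0,0,255)); cv2.line(c,(24,int((k-y0)*s)),(32,int((k-y0)*s)),(0,0,255))
    cv2.imwrite(f'pics/{n}c.png',c)
E
```

```text
(no output)
```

View pics/topc.png

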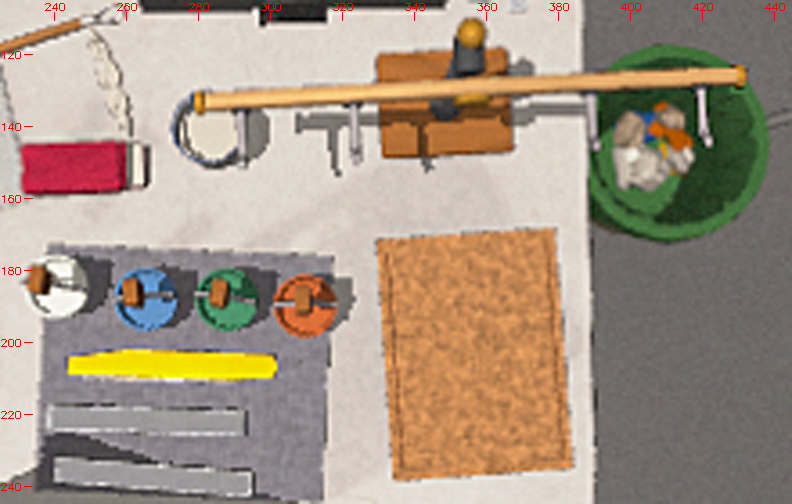

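View pics/scenec.png

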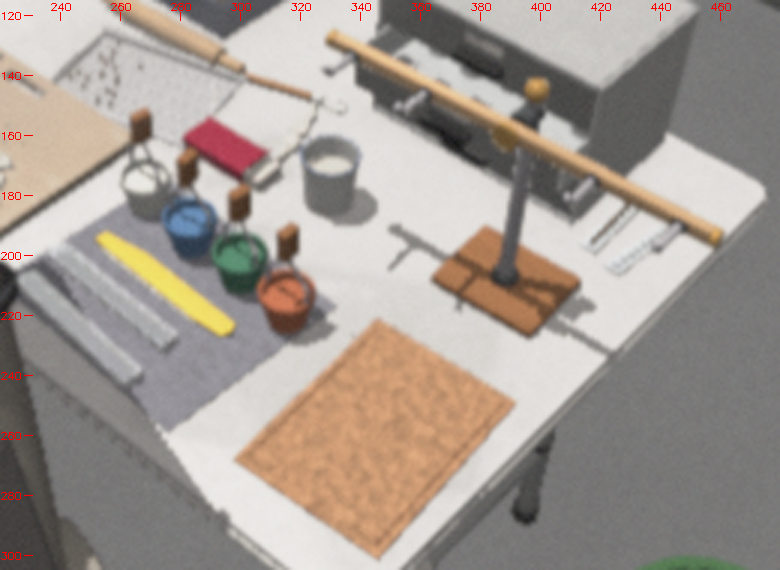

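```bash
cat > m.py <<'E'
from h import *
T=load('top');S=load('scene')
t=lambda x,y:(225+x/3.6-.36,105+y/3.6-.36); s=lambda x,y:(220+x/3-.33,115+y/3-.33)
np.set_printoptions(precision=1,suppress=True)
print('bar ends',tri(T,t(200,102),S,s(333,38)),tri(T,t(742,75),S,s(716,237)))
for n,a,b in(('LO',(243,165),(328,68)),('LI',(355,160),(402,106)),('RI',(596,150),(570,198)),('RO',(707,144),(658,246))):
    print(n,tri(T,t(*a),S,s(*b)),px2w(T,t(*a),263))
for n,a,r,b in(('W',(38,280),(57,287),(141,126)),('B',(132,292),(147,299),(188,166)),('G',(219,292),(228,299),(239,202)),('T',(302,297),(305,306),(288,242))):
    p,e=tri(T,t(*a),S,s(*b)); print(n,p,e,'rim',px2w(T,t(*r),40),'top',px2w(T,t(*a),130))
for n,c in(('board',[(377,240),(555,229),(574,467),(393,480)]),):
    w=[px2w(T,t(*q),4) for q in c]; print(n,w,np.mean(w,0)); 
for n,c,z in(('scr',[(68,357),(277,357),(277,375),(68,375)],6),('gb1',[(47,405),(247,411),(245,435),(47,430)],12),('gb2',[(55,458),(254,474),(252,497),(54,481)],12),('mat',[(48,243),(334,257),(325,502),(36,480)],3)):
    w=[px2w(T,t(*q),z) for q in c]; print(n,np.mean(w,0),w)
print('clay/cup',px2w(T,t(80,167),20),px2w(T,t(208,130),60))
E
python3 m.py
```

```text
bar ends (array([654.2, 285.4, 250. ]), np.float64(1.534691984230716)) (array([ 671. , -150.2,  252.3]), np.float64(0.7175452708506489))
LO (array([601.9, 249.3, 261.7]), np.float64(5.03816124706974)) [599.9 251.  263. ]
LI (array([605.3, 160.2, 262.6]), np.float64(7.315275330064642)) [602.7 162.9 263. ]
RI (array([610.8, -30. , 262.5]), np.float64(5.648709286463031)) [608.8 -27.7 263. ]
RO (array([ 615.3, -119.7,  260.5]), np.float64(5.461153981354119)) [ 613.  -116.7  263. ]
W [525.7 444.5 118.1] 3.0065358384958354 rim [524.9 445.1  40. ] top [523.5 442.9 130. ]
B [513.4 359.8 120.9] 2.7205237190745484 rim [512.2 359.   40. ] top [511.7 359.4 130. ]
G [511.9 283.  120.2] 0.974258731650891 rim [511.2 282.   40. ] top [510.7 282.4 130. ]
T [506.5 209.5 116.9] 0.3348241606927455 rim [503.6 208.9  40. ] top [505.3 209.3 130. ]
board [array([570. , 138.6,   4. ]), array([578.8, -36.5,   4. ]), array([345.7, -50.1,   4. ]), array([335.8, 126.4,   4. ])] [457.6  44.6   4. ]
scr [449.1 339.6   6. ] [array([459.2, 441.5,   6. ]), array([456.6, 237.6,   6. ]), array([439.1, 237.7,   6. ]), array([441.6, 441.6,   6. ])]
gb1 [396.8 364.5  12. ] [array([412.7, 461. ,  12. ]), array([404.6, 266.8,  12. ]), array([381.5, 269. ,  12. ]), array([388.5, 461. ,  12. ])]
gb2 [341.5 357.8  12. ] [array([361.4, 453.4,  12. ]), array([343.9, 260.7,  12. ]), array([321.8, 262.9,  12. ]), array([339.2, 454.4,  12. ])]
mat [445.2 327.4   3. ] [array([571.6, 461.8,   3. ]), array([553.9, 180.9,   3. ]), array([315.4, 192.7,   3. ]), array([339.8, 474. ,   3. ])]
clay/cup [643.5 427.   20. ] [669.8 298.1  60. ]
```

```bash
cat > mv.py <<'E'
# usage: mv.py x,y,z,yaw,steps ...  -> rows from tracked commanded pose (TCP mm, yaw of tool y)
import sys,json,os,math
from rig import ctrl
f='cmd.json'; p=json.load(open(f)) if os.path.exists(f) else [252.382,599.029,303.947,-0.3987]
o=ctrl.get_obs(); e=o['eef_pos']; print('t %.1f err'%o['time_s'],[round(float(e[i]-p[i]),1) for i in range(3)],'w %.2f'%o['width'],'F',o['force'].round(1), 'q',o['orientation'].round(3))
c,s=math.cos(p[3]),math.sin(p[3]); rows=[]; prev=p
for a in sys.argv[1:]:
    v=[float(k) for k in a.split(',')]; n=int(v[4])
    for k in range(1,n+1):
        q=[prev[i]+(v[i]-prev[i])*k/n for i in range(4)]; d=[q[i]-p[i] for i in range(3)]
        rows.append(dict(dx=round((-c*d[0]-s*d[1])/250,3),dy=round((-s*d[0]+c*d[1])/250,3),dz=round(-d[2]/250,3),rz=round(-(q[3]-p[3])/(math.pi/2),3)))
    prev=v[:4]
r=rows[-1]; X,Y=r['dx']*250,r['dy']*250
json.dump([p[0]-c*X-s*Y,p[1]-s*X+c*Y,p[2]-r['dz']*250,p[3]-r['rz']*math.pi/2],open(f,'w'))
print(len(rows),json.dumps(rows))
E
python3 mv.py 400,420,340,-.2,9 505,209,270,-.05,8
```

```text
t 0.1 err [-0.2, -0.4, -1.0] w 1.00 F [0.1 0.7 0.8] q [-0.     0.198  0.98  -0.001]
17 [{"dx": -0.091, "dy": -0.048, "dz": -0.016, "rz": -0.014}, {"dx": -0.183, "dy": -0.096, "dz": -0.032, "rz": -0.028}, {"dx": -0.274, "dy": -0.144, "dz": -0.048, "rz": -0.042}, {"dx": -0.365, "dy": -0.191, "dz": -0.064, "rz": -0.056}, {"dx": -0.457, "dy": -0.239, "dz": -0.08, "rz": -0.07}, {"dx": -0.548, "dy": -0.287, "dz": -0.096, "rz": -0.084}, {"dx": -0.639, "dy": -0.335, "dz": -0.112, "rz": -0.098}, {"dx": -0.731, "dy": -0.383, "dz": -0.128, "rz": -0.112}, {"dx": -0.822, "dy": -0.431, "dz": -0.144, "rz": -0.126}, {"dx": -0.912, "dy": -0.508, "dz": -0.109, "rz": -0.138}, {"dx": -1.001, "dy": -0.584, "dz": -0.074, "rz": -0.15}, {"dx": -1.09, "dy": -0.661, "dz": -0.039, "rz": -0.162}, {"dx": -1.18, "dy": -0.738, "dz": -0.004, "rz": -0.174}, {"dx": -1.269, "dy": -0.815, "dz": 0.031, "rz": -0.186}, {"dx": -1.358, "dy": -0.892, "dz": 0.066, "rz": -0.198}, {"dx": -1.448, "dy": -0.969, "dz": 0.101, "rz": -0.21}, {"dx": -1.537, "dy": -1.045, "dz": 0.136, "rz": -0.222}]
```

```bash
rm cmd.json; python3 - <<'E'
s=open('mv.py').read()
s=s.replace("print(len(rows),json.dumps(rows))","""assert all(abs(x)<=1 for r in rows for x in r.values())
for r in rows: print(json.dumps(r))""")
s=s.replace("r=rows[-1]; X","assert all(abs(x)<=1 for r in rows for x in r.values()),rows\nr=rows[-1]; X",1)
open('mv.py','w').write(s)
E
python3 mv.py 420,420,340,-.1,1
```

```text
t 0.1 err [-0.2, -0.4, -1.0] w 1.00 F [0.1 0.7 0.8] q [-0.     0.198  0.98  -0.001]
{"dx": -0.896, "dy": -0.4, "dz": -0.144, "rz": -0.19}
```

Request:
play_rows([
  {"dx": -0.896, "dy": -0.4, "dz": -0.144, "rz": -0.19},
  {"dx": -0.896, "dy": -0.4, "dz": -0.144, "rz": -0.19},
  {"dx": -0.896, "dy": -0.4, "dz": -0.144, "rz": -0.19},
  {"dx": -0.896, "dy": -0.4, "dz": -0.144, "rz": -0.19},
  {"dx": -0.896, "dy": -0.4, "dz": -0.144, "rz": -0.19},
  {"dx": -0.896, "dy": -0.4, "dz": -0.144, "rz": -0.19},
  {"dx": -0.896, "dy": -0.4, "dz": -0.144, "rz": -0.19},
  {"dx": -0.896, "dy": -0.4, "dz": -0.144, "rz": -0.19},
  {"dx": -0.896, "dy": -0.4, "dz": -0.144, "rz": -0.19},
  {"dx": -0.896, "dy": -0.4, "dz": -0.144, "rz": -0.19},
], grip=0.5)

```text
invalid input at $.commands[0]: expected keys dx, dy, dz, rx, ry, rz
```

```bash
python3 mv.py 505,209,250,-.05,1 505,209,175,-.05,3
```

```text
t 0.1 err [-167.8, 178.7, -37.0] w 1.00 F [0.1 0.7 0.8] q [-0.     0.198  0.98  -0.001]
{"dx": -0.423, "dy": -0.805, "dz": 0.36, "rz": -0.032}
{"dx": -0.423, "dy": -0.805, "dz": 0.46, "rz": -0.032}
{"dx": -0.423, "dy": -0.805, "dz": 0.56, "rz": -0.032}
{"dx": -0.423, "dy": -0.805, "dz": 0.66, "rz": -0.032}
```

Request:
play_rows([
  {"dx": -0.896, "dy": -0.4, "dz": -0.144, "rx": 0, "ry": 0, "rz": -0.19},
  {"dx": -0.896, "dy": -0.4, "dz": -0.144, "rx": 0, "ry": 0, "rz": -0.19},
  {"dx": -0.896, "dy": -0.4, "dz": -0.144, "rx": 0, "ry": 0, "rz": -0.19},
  {"dx": -0.896, "dy": -0.4, "dz": -0.144, "rx": 0, "ry": 0, "rz": -0.19},
  {"dx": -0.896, "dy": -0.4, "dz": -0.144, "rx": 0, "ry": 0, "rz": -0.19},
  {"dx": -0.896, "dy": -0.4, "dz": -0.144, "rx": 0, "ry": 0, "rz": -0.19},
  {"dx": -0.896, "dy": -0.4, "dz": -0.144, "rx": 0, "ry": 0, "rz": -0.19},
  {"dx": -0.896, "dy": -0.4, "dz": -0.144, "rx": 0, "ry": 0, "rz": -0.19},
  {"dx": -0.896, "dy": -0.4, "dz": -0.144, "rx": 0, "ry": 0, "rz": -0.19},
  {"dx": -0.896, "dy": -0.4, "dz": -0.144, "rx": 0, "ry": 0, "rz": -0.19},
], grip=0.5)

```text
time_s: 0.93
eef_pos: [418.5, 421.2, 339.3]
orientation: [-0.001, 0.049, 0.999, -0.0]
force: [0.1, 0.4, -0.3]
width: 0.499
finger_force: 0.0
```

```bash
echo '[420,420,339.95,-0.1]'>cmd.json; sed -i 's/for r in rows: print(json.dumps(r))/for r in rows: print(json.dumps({"dx":r["dx"],"dy":r["dy"],"dz":r["dz"],"rx":0,"ry":0,"rz":r["rz"]},separators=(",",":")))/' mv.py; python3 mv.py 505,209,250,-.05,1 505,209,175,-.05,3
```

```text
t 0.9 err [-1.5, 1.2, -0.6] w 0.50 F [ 0.1  0.4 -0.3] q [-0.001  0.049  0.999 -0.   ]
{"dx":-0.423,"dy":-0.806,"dz":0.36,"rx":0,"ry":0,"rz":-0.032}
{"dx":-0.423,"dy":-0.806,"dz":0.46,"rx":0,"ry":0,"rz":-0.032}
{"dx":-0.423,"dy":-0.806,"dz":0.56,"rx":0,"ry":0,"rz":-0.032}
{"dx":-0.423,"dy":-0.806,"dz":0.66,"rx":0,"ry":0,"rz":-0.032}
```

Request:
play_rows([
  {"dx": -0.423, "dy": -0.806, "dz": 0.36, "rx": 0, "ry": 0, "rz": -0.032},
  {"dx": -0.423, "dy": -0.806, "dz": 0.36, "rx": 0, "ry": 0, "rz": -0.032},
  {"dx": -0.423, "dy": -0.806, "dz": 0.36, "rx": 0, "ry": 0, "rz": -0.032},
  {"dx": -0.423, "dy": -0.806, "dz": 0.36, "rx": 0, "ry": 0, "rz": -0.032},
  {"dx": -0.423, "dy": -0.806, "dz": 0.36, "rx": 0, "ry": 0, "rz": -0.032},
  {"dx": -0.423, "dy": -0.806, "dz": 0.36, "rx": 0, "ry": 0, "rz": -0.032},
  {"dx": -0.423, "dy": -0.806, "dz": 0.36, "rx": 0, "ry": 0, "rz": -0.032},
  {"dx": -0.423, "dy": -0.806, "dz": 0.36, "rx": 0, "ry": 0, "rz": -0.032},
  {"dx": -0.423, "dy": -0.806, "dz": 0.36, "rx": 0, "ry": 0, "rz": -0.032},
  {"dx": -0.423, "dy": -0.806, "dz": 0.46, "rx": 0, "ry": 0, "rz": -0.032},
  {"dx": -0.423, "dy": -0.806, "dz": 0.56, "rx": 0, "ry": 0, "rz": -0.032},
  {"dx": -0.423, "dy": -0.806, "dz": 0.66, "rx": 0, "ry": 0, "rz": -0.032},
  {"dx": -0.423, "dy": -0.806, "dz": 0.66, "rx": 0, "ry": 0, "rz": -0.032},
  {"dx": -0.423, "dy": -0.806, "dz": 0.66, "rx": 0, "ry": 0, "rz": -0.032},
  {"dx": -0.423, "dy": -0.806, "dz": 0.66, "rx": 0, "ry": 0, "rz": -0.032},
])

```text
time_s: 2.18
eef_pos: [505.5, 210.7, 176.3]
orientation: [0.001, 0.024, 1.0, 0.001]
force: [0.6, 0.2, 1.2]
width: 0.5
finger_force: 0.0
```

```bash
python3 - <<'E'
from h import *
cs=[]
im=snap('top','t1.png'); cs.append(cv2.resize(im['pixels'][150:230,250:370],None,fx=4,fy=4,interpolation=2))
im=snap('scene','s1.png'); cs.append(cv2.resize(im['pixels'][150:260,240:360],None,fx=4,fy=4,interpolation=2)[:320+120])
h=max(c.shape[0] for c in cs); cs=[cv2.copyMakeBorder(c,0,h-c.shape[0],0,0,0) for c in cs]
cv2.imwrite('pics/j1.png',cv2.resize(np.hstack(cs),None,fx=.8,fy=.8))
E
```

```text
(no output)
```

View pics/j1.png

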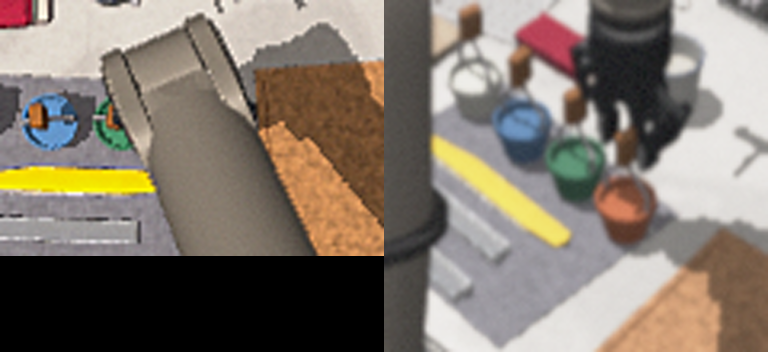

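The gripper's fingers stand on either side of the terracotta grip (scene crop 605–650, block at 625,145), so I'll close.

Request:
play_rows([
  {"dx": 0, "dy": 0, "dz": 0, "rx": 0, "ry": 0, "rz": 0},
  {"dx": 0, "dy": 0, "dz": 0, "rx": 0, "ry": 0, "rz": 0},
  {"dx": 0, "dy": 0, "dz": 0, "rx": 0, "ry": 0, "rz": 0},
  {"dx": 0, "dy": 0, "dz": 0, "rx": 0, "ry": 0, "rz": 0},
  {"dx": 0, "dy": 0, "dz": 0, "rx": 0, "ry": 0, "rz": 0},
  {"dx": 0, "dy": 0, "dz": 0, "rx": 0, "ry": 0, "rz": 0},
  {"dx": 0, "dy": 0, "dz": 0, "rx": 0, "ry": 0, "rz": 0},
  {"dx": 0, "dy": 0, "dz": 0, "rx": 0, "ry": 0, "rz": 0},
], grip=0, squeeze=40)

```text
time_s: 2.95
eef_pos: [505.5, 209.0, 175.9]
orientation: [0.001, 0.025, 1.0, 0.0]
force: [-0.6, -0.3, 6.6]
width: 0.159
finger_force: 40.7
```

```bash
python3 mv.py 505,209,250,-.05,3 525,180,365,0,4
```

```text
t 3.0 err [0.4, 0.1, 1.0] w 0.16 F [-0.6 -0.3  6.6] q [0.001 0.025 1.    0.   ]
{"dx":0.0,"dy":0.0,"dz":-0.1,"rx":0,"ry":0,"rz":0.0}
{"dx":0.0,"dy":0.0,"dz":-0.2,"rx":0,"ry":0,"rz":0.0}
{"dx":0.0,"dy":0.0,"dz":-0.3,"rx":0,"ry":0,"rz":0.0}
{"dx":-0.021,"dy":-0.028,"dz":-0.415,"rx":0,"ry":0,"rz":-0.008}
{"dx":-0.042,"dy":-0.056,"dz":-0.53,"rx":0,"ry":0,"rz":-0.016}
{"dx":-0.064,"dy":-0.084,"dz":-0.645,"rx":0,"ry":0,"rz":-0.024}
{"dx":-0.085,"dy":-0.112,"dz":-0.76,"rx":0,"ry":0,"rz":-0.032}
```

Request:
play_rows([
  {"dx": 0, "dy": 0, "dz": -0.1, "rx": 0, "ry": 0, "rz": 0},
  {"dx": 0, "dy": 0, "dz": -0.2, "rx": 0, "ry": 0, "rz": 0},
  {"dx": 0, "dy": 0, "dz": -0.3, "rx": 0, "ry": 0, "rz": 0},
  {"dx": -0.021, "dy": -0.028, "dz": -0.415, "rx": 0, "ry": 0, "rz": -0.008},
  {"dx": -0.042, "dy": -0.056, "dz": -0.53, "rx": 0, "ry": 0, "rz": -0.016},
  {"dx": -0.064, "dy": -0.084, "dz": -0.645, "rx": 0, "ry": 0, "rz": -0.024},
  {"dx": -0.085, "dy": -0.112, "dz": -0.76, "rx": 0, "ry": 0, "rz": -0.032},
  {"dx": -0.085, "dy": -0.112, "dz": -0.76, "rx": 0, "ry": 0, "rz": -0.032},
  {"dx": -0.085, "dy": -0.112, "dz": -0.76, "rx": 0, "ry": 0, "rz": -0.032},
])

```text
time_s: 3.7
eef_pos: [525.6, 179.3, 366.3]
orientation: [0.001, 0.001, 1.0, 0.001]
force: [-0.7, 0.2, -2.0]
width: 0.159
finger_force: 39.8
```

```bash
python3 mv.py 570,161,365,.04,3 629,161,365,.04,3 629,161,345,.04,1
```

```text
t 3.7 err [0.7, -0.7, 1.3] w 0.16 F [-0.7  0.2 -2. ] q [0.001 0.001 1.    0.001]
{"dx":-0.06,"dy":-0.025,"dz":-0.0,"rx":0,"ry":0,"rz":-0.008}
{"dx":-0.12,"dy":-0.051,"dz":-0.0,"rx":0,"ry":0,"rz":-0.017}
{"dx":-0.18,"dy":-0.076,"dz":-0.0,"rx":0,"ry":0,"rz":-0.025}
{"dx":-0.259,"dy":-0.076,"dz":-0.0,"rx":0,"ry":0,"rz":-0.025}
{"dx":-0.338,"dy":-0.076,"dz":-0.0,"rx":0,"ry":0,"rz":-0.025}
{"dx":-0.416,"dy":-0.076,"dz":-0.0,"rx":0,"ry":0,"rz":-0.025}
{"dx":-0.416,"dy":-0.076,"dz":0.08,"rx":0,"ry":0,"rz":-0.025}
```

Move in to above the hook, then look before lowering.

Request:
play_rows([
  {"dx": -0.06, "dy": -0.025, "dz": 0, "rx": 0, "ry": 0, "rz": -0.008},
  {"dx": -0.12, "dy": -0.051, "dz": 0, "rx": 0, "ry": 0, "rz": -0.017},
  {"dx": -0.18, "dy": -0.076, "dz": 0, "rx": 0, "ry": 0, "rz": -0.025},
  {"dx": -0.259, "dy": -0.076, "dz": 0, "rx": 0, "ry": 0, "rz": -0.025},
  {"dx": -0.338, "dy": -0.076, "dz": 0, "rx": 0, "ry": 0, "rz": -0.025},
  {"dx": -0.416, "dy": -0.076, "dz": 0, "rx": 0, "ry": 0, "rz": -0.025},
  {"dx": -0.416, "dy": -0.076, "dz": 0, "rx": 0, "ry": 0, "rz": -0.025},
  {"dx": -0.416, "dy": -0.076, "dz": 0.08, "rx": 0, "ry": 0, "rz": -0.025},
  {"dx": -0.416, "dy": -0.076, "dz": 0.08, "rx": 0, "ry": 0, "rz": -0.025},
  {"dx": -0.416, "dy": -0.076, "dz": 0.08, "rx": 0, "ry": 0, "rz": -0.025},
])

```text
time_s: 4.53
eef_pos: [627.1, 161.2, 342.1]
orientation: [-0.003, -0.02, 1.0, -0.001]
force: [-0.8, 0.3, -1.3]
width: 0.16
finger_force: 39.8
```

```bash
cat > look.py <<'E'
from h import *
import sys
a=[int(v) for v in sys.argv[2:]]
im=snap('scene','x_s.png'); cv2.imwrite('pics/'+sys.argv[1],cv2.resize(im['pixels'][a[1]:a[3],a[0]:a[2]],None,fx=a[4],fy=a[4],interpolation=2))
E
python3 look.py s2.png 300 90 480 220 4
```

```text
(no output)
```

View pics/s2.png

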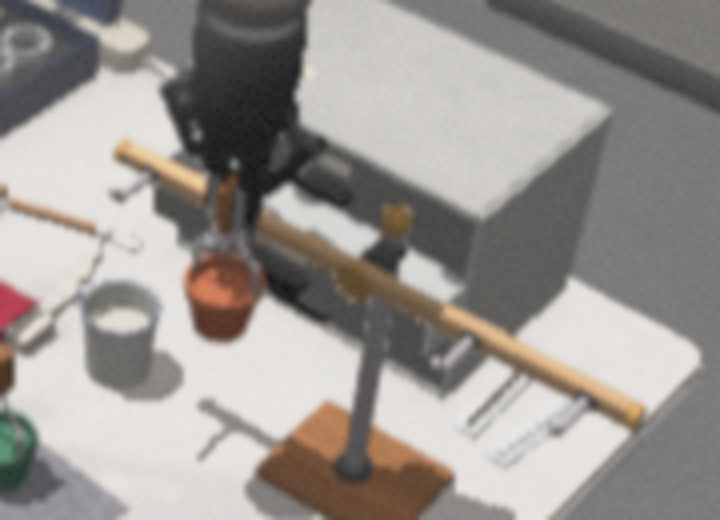

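```bash
python3 mv.py 629,161,328,.04,4
```

```text
t 4.6 err [-1.2, 0.2, -1.3] w 0.16 F [-0.1 -0.1 -0.9] q [-0.002 -0.02   1.    -0.   ]
{"dx":-0.0,"dy":0.0,"dz":0.017,"rx":0,"ry":0,"rz":-0.0}
{"dx":-0.0,"dy":0.0,"dz":0.034,"rx":0,"ry":0,"rz":-0.0}
{"dx":-0.0,"dy":0.0,"dz":0.051,"rx":0,"ry":0,"rz":-0.0}
{"dx":-0.0,"dy":0.0,"dz":0.068,"rx":0,"ry":0,"rz":-0.0}
```

The pot (222,290 in crop) is at the bar with its arch over the left inner hook. I'll lower it gently.

Request:
play_rows([
  {"dx": 0, "dy": 0, "dz": 0.017, "rx": 0, "ry": 0, "rz": 0},
  {"dx": 0, "dy": 0, "dz": 0.034, "rx": 0, "ry": 0, "rz": 0},
  {"dx": 0, "dy": 0, "dz": 0.051, "rx": 0, "ry": 0, "rz": 0},
  {"dx": 0, "dy": 0, "dz": 0.068, "rx": 0, "ry": 0, "rz": 0},
  {"dx": 0, "dy": 0, "dz": 0.068, "rx": 0, "ry": 0, "rz": 0},
  {"dx": 0, "dy": 0, "dz": 0.068, "rx": 0, "ry": 0, "rz": 0},
  {"dx": 0, "dy": 0, "dz": 0.068, "rx": 0, "ry": 0, "rz": 0},
])

```text
time_s: 5.17
eef_pos: [628.8, 161.4, 328.2]
orientation: [0.0, -0.02, 1.0, 0.0]
force: [-0.0, 2.1, 0.5]
width: 0.159
finger_force: 40.0
```

```bash
python3 look.py s3.png 300 90 480 220 4; python3 -c "
from h import *
im=load('scene')
print(w2px(im,(654.2,285.4,250)),w2px(im,(671,-150.2,252)))"
```

```text
[330.42582202 127.3599893 ] [458.45342391 193.72244448]
```

View pics/s3.png

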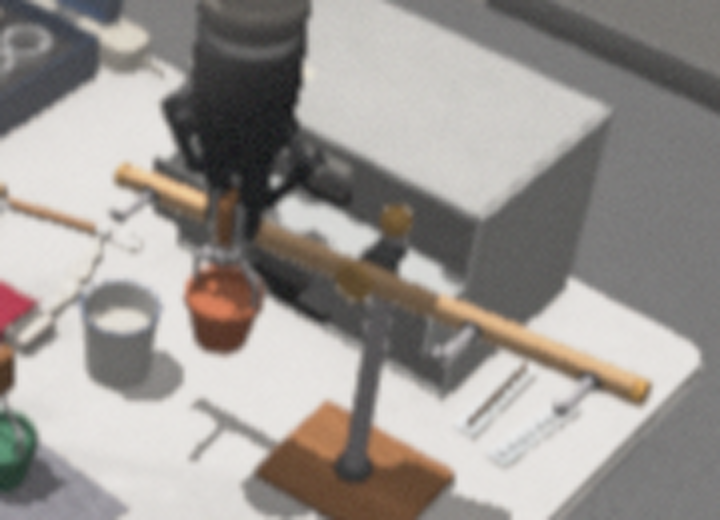

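The bail is on the hook. The bar is pressed slightly past its hanging tilt (left end at 125,175 against 125,150 level), so I'll ease up 4 mm and release.

Request:
play_rows([
  {"dx": 0, "dy": 0, "dz": -0.016, "rx": 0, "ry": 0, "rz": 0},
  {"dx": 0, "dy": 0, "dz": -0.016, "rx": 0, "ry": 0, "rz": 0},
  {"dx": 0, "dy": 0, "dz": -0.016, "rx": 0, "ry": 0, "rz": 0},
  {"dx": 0, "dy": 0, "dz": -0.016, "rx": 0, "ry": 0, "rz": 0},
])

```text
time_s: 5.55
eef_pos: [628.8, 160.9, 332.0]
orientation: [-0.0, -0.02, 1.0, 0.0]
force: [-0.0, 1.3, 0.4]
width: 0.162
finger_force: 39.8
```

Request:
play_rows([
  {"dx": 0, "dy": 0, "dz": 0, "rx": 0, "ry": 0, "rz": 0},
  {"dx": 0, "dy": 0, "dz": 0, "rx": 0, "ry": 0, "rz": 0},
  {"dx": 0, "dy": 0, "dz": 0, "rx": 0, "ry": 0, "rz": 0},
  {"dx": 0, "dy": 0, "dz": 0, "rx": 0, "ry": 0, "rz": 0},
  {"dx": 0, "dy": 0, "dz": -0.08, "rx": 0, "ry": 0, "rz": 0},
  {"dx": 0, "dy": 0, "dz": -0.16, "rx": 0, "ry": 0, "rz": 0},
  {"dx": 0, "dy": 0, "dz": -0.28, "rx": 0, "ry": 0, "rz": 0},
  {"dx": 0, "dy": 0, "dz": -0.28, "rx": 0, "ry": 0, "rz": 0},
  {"dx": 0, "dy": 0, "dz": -0.28, "rx": 0, "ry": 0, "rz": 0},
], grip=0.45)

```text
time_s: 6.3
eef_pos: [629.7, 160.6, 404.3]
orientation: [0.002, -0.02, 1.0, 0.001]
force: [-0.8, -0.3, 0.2]
width: 0.453
finger_force: 0.0
```

```bash
echo '[629,161,402,0.04]'>cmd.json; python3 look.py s4.png 300 90 480 220 4; python3 mv.py 540,215,340,0,1 511.5,282.5,250,0,1 511.5,282.5,175,0,3
```

```text
t 6.3 err [0.0, -0.4, 0.4] w 0.45 F [-0.2  0.6 -0.9] q [ 0.001 -0.02   1.     0.   ]
{"dx":0.347,"dy":0.23,"dz":0.248,"rx":0,"ry":0,"rz":0.025}
{"dx":0.45,"dy":0.504,"dz":0.608,"rx":0,"ry":0,"rz":0.025}
{"dx":0.45,"dy":0.504,"dz":0.708,"rx":0,"ry":0,"rz":0.025}
{"dx":0.45,"dy":0.504,"dz":0.808,"rx":0,"ry":0,"rz":0.025}
{"dx":0.45,"dy":0.504,"dz":0.908,"rx":0,"ry":0,"rz":0.025}
```

View pics/s4.png

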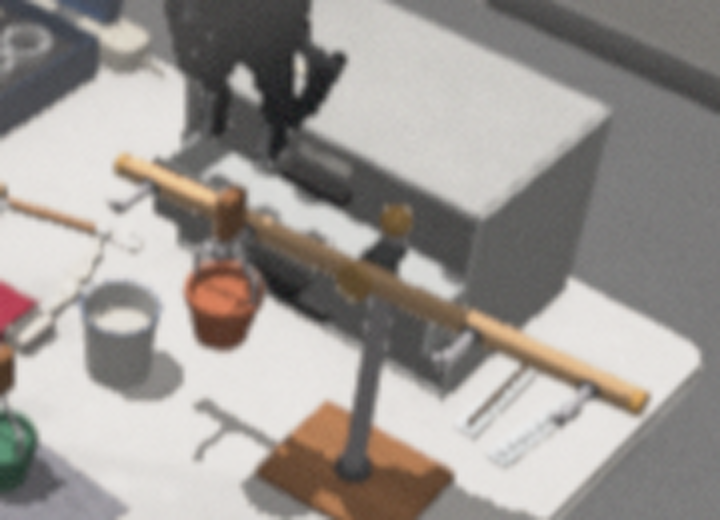

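The terracotta pot hangs on the left inner hook (grip 230,210 in crop), with the bar mildly tilted. Green is next.

Request:
play_rows([
  {"dx": 0.347, "dy": 0.23, "dz": 0.248, "rx": 0, "ry": 0, "rz": 0.025},
  {"dx": 0.347, "dy": 0.23, "dz": 0.248, "rx": 0, "ry": 0, "rz": 0.025},
  {"dx": 0.347, "dy": 0.23, "dz": 0.248, "rx": 0, "ry": 0, "rz": 0.025},
  {"dx": 0.347, "dy": 0.23, "dz": 0.248, "rx": 0, "ry": 0, "rz": 0.025},
  {"dx": 0.45, "dy": 0.504, "dz": 0.608, "rx": 0, "ry": 0, "rz": 0.025},
  {"dx": 0.45, "dy": 0.504, "dz": 0.608, "rx": 0, "ry": 0, "rz": 0.025},
  {"dx": 0.45, "dy": 0.504, "dz": 0.608, "rx": 0, "ry": 0, "rz": 0.025},
  {"dx": 0.45, "dy": 0.504, "dz": 0.608, "rx": 0, "ry": 0, "rz": 0.025},
  {"dx": 0.45, "dy": 0.504, "dz": 0.608, "rx": 0, "ry": 0, "rz": 0.025},
  {"dx": 0.45, "dy": 0.504, "dz": 0.708, "rx": 0, "ry": 0, "rz": 0.025},
  {"dx": 0.45, "dy": 0.504, "dz": 0.808, "rx": 0, "ry": 0, "rz": 0.025},
  {"dx": 0.45, "dy": 0.504, "dz": 0.908, "rx": 0, "ry": 0, "rz": 0.025},
  {"dx": 0.45, "dy": 0.504, "dz": 0.908, "rx": 0, "ry": 0, "rz": 0.025},
  {"dx": 0.45, "dy": 0.504, "dz": 0.908, "rx": 0, "ry": 0, "rz": 0.025},
])

```text
time_s: 7.52
eef_pos: [512.0, 280.8, 174.8]
orientation: [-0.0, 0.001, 1.0, -0.001]
force: [1.0, 0.8, 0.5]
width: 0.449
finger_force: 0.0
```

Request:
play_rows([
  {"dx": 0, "dy": 0, "dz": 0, "rx": 0, "ry": 0, "rz": 0},
  {"dx": 0, "dy": 0, "dz": 0, "rx": 0, "ry": 0, "rz": 0},
  {"dx": 0, "dy": 0, "dz": 0, "rx": 0, "ry": 0, "rz": 0},
  {"dx": 0, "dy": 0, "dz": 0, "rx": 0, "ry": 0, "rz": 0},
  {"dx": 0, "dy": 0, "dz": 0, "rx": 0, "ry": 0, "rz": 0},
  {"dx": 0, "dy": 0, "dz": 0, "rx": 0, "ry": 0, "rz": 0},
  {"dx": 0, "dy": 0, "dz": 0, "rx": 0, "ry": 0, "rz": 0},
  {"dx": 0, "dy": 0, "dz": 0, "rx": 0, "ry": 0, "rz": 0},
], grip=0)

```text
time_s: 8.18
eef_pos: [512.9, 282.9, 177.2]
orientation: [0.002, -0.0, 1.0, 0.001]
force: [0.5, -0.7, 6.7]
width: 0.156
finger_force: 43.3
```

```bash
python3 mv.py 511.5,282.5,250,0,2 505,240,370,0,4
```

```text
t 8.2 err [1.3, 0.5, 2.2] w 0.16 F [ 0.5 -0.7  6.7] q [ 0.002 -0.     1.     0.001]
{"dx":0.0,"dy":0.0,"dz":-0.15,"rx":0,"ry":0,"rz":0.0}
{"dx":0.0,"dy":0.0,"dz":-0.3,"rx":0,"ry":0,"rz":0.0}
{"dx":0.007,"dy":-0.042,"dz":-0.42,"rx":0,"ry":0,"rz":0.0}
{"dx":0.013,"dy":-0.085,"dz":-0.54,"rx":0,"ry":0,"rz":0.0}
{"dx":0.02,"dy":-0.127,"dz":-0.66,"rx":0,"ry":0,"rz":0.0}
{"dx":0.026,"dy":-0.17,"dz":-0.78,"rx":0,"ry":0,"rz":0.0}
```

Request:
play_rows([
  {"dx": 0, "dy": 0, "dz": -0.15, "rx": 0, "ry": 0, "rz": 0},
  {"dx": 0, "dy": 0, "dz": -0.3, "rx": 0, "ry": 0, "rz": 0},
  {"dx": 0.007, "dy": -0.042, "dz": -0.42, "rx": 0, "ry": 0, "rz": 0},
  {"dx": 0.013, "dy": -0.085, "dz": -0.54, "rx": 0, "ry": 0, "rz": 0},
  {"dx": 0.02, "dy": -0.127, "dz": -0.66, "rx": 0, "ry": 0, "rz": 0},
  {"dx": 0.026, "dy": -0.17, "dz": -0.78, "rx": 0, "ry": 0, "rz": 0},
  {"dx": 0.026, "dy": -0.17, "dz": -0.78, "rx": 0, "ry": 0, "rz": 0},
])

```text
time_s: 8.77
eef_pos: [507.5, 237.8, 377.2]
orientation: [0.005, 0.002, 1.0, 0.003]
force: [0.8, 0.2, -1.0]
width: 0.158
finger_force: 42.1
```

```bash
python3 mv.py 505,0,378,0.04,8; python3 mv.py 560,-118.5,378,.04,5 640,-118.5,378,.04,4 640,-118.5,349,.04,5
```

```text
t 8.8 err [2.4, -2.1, 7.2] w 0.16 F [ 0.8  0.2 -1. ] q [0.005 0.002 1.    0.003]
{"dx":0.0,"dy":-0.12,"dz":-0.004,"rx":0,"ry":0,"rz":-0.003}
{"dx":0.0,"dy":-0.24,"dz":-0.008,"rx":0,"ry":0,"rz":-0.006}
{"dx":0.0,"dy":-0.36,"dz":-0.012,"rx":0,"ry":0,"rz":-0.009}
{"dx":0.001,"dy":-0.48,"dz":-0.016,"rx":0,"ry":0,"rz":-0.013}
{"dx":0.001,"dy":-0.6,"dz":-0.02,"rx":0,"ry":0,"rz":-0.016}
{"dx":0.001,"dy":-0.72,"dz":-0.024,"rx":0,"ry":0,"rz":-0.019}
{"dx":0.001,"dy":-0.84,"dz":-0.028,"rx":0,"ry":0,"rz":-0.022}
{"dx":0.001,"dy":-0.96,"dz":-0.032,"rx":0,"ry":0,"rz":-0.025}
t 8.8 err [2.5, 237.9, -0.8] w 0.16 F [ 0.8  0.2 -1. ] q [0.005 0.002 1.    0.003]
{"dx":-0.04,"dy":-0.096,"dz":-0.0,"rx":0,"ry":0,"rz":-0.0}
{"dx":-0.08,"dy":-0.193,"dz":-0.0,"rx":0,"ry":0,"rz":-0.0}
{"dx":-0.121,"dy":-0.289,"dz":-0.0,"rx":0,"ry":0,"rz":-0.0}
{"dx":-0.161,"dy":-0.386,"dz":-0.0,"rx":0,"ry":0,"rz":-0.0}
{"dx":-0.201,"dy":-0.482,"dz":-0.0,"rx":0,"ry":0,"rz":-0.0}
{"dx":-0.281,"dy":-0.485,"dz":-0.0,"rx":0,"ry":0,"rz":-0.0}
{"dx":-0.361,"dy":-0.488,"dz":-0.0,"rx":0,"ry":0,"rz":-0.0}
{"dx":-0.441,"dy":-0.492,"dz":-0.0,"rx":0,"ry":0,"rz":-0.0}
{"dx":-0.521,"dy":-0.495,"dz":-0.0,"rx":0,"ry":0,"rz":-0.0}
{"dx":-0.521,"dy":-0.495,"dz":0.023,"rx":0,"ry":0,"rz":-0.0}
{"dx":-0.521,"dy":-0.495,"dz":0.046,"rx":0,"ry":0,"rz":-0.0}
{"dx":-0.521,"dy":-0.495,"dz":0.07,"rx":0,"ry":0,"rz":-0.0}
{"dx":-0.521,"dy":-0.495,"dz":0.093,"rx":0,"ry":0,"rz":-0.0}
{"dx":-0.521,"dy":-0.495,"dz":0.116,"rx":0,"ry":0,"rz":-0.0}
```

Request:
play_rows([
  {"dx": 0, "dy": -0.12, "dz": -0.004, "rx": 0, "ry": 0, "rz": -0.003},
  {"dx": 0, "dy": -0.24, "dz": -0.008, "rx": 0, "ry": 0, "rz": -0.006},
  {"dx": 0, "dy": -0.36, "dz": -0.012, "rx": 0, "ry": 0, "rz": -0.009},
  {"dx": 0, "dy": -0.48, "dz": -0.016, "rx": 0, "ry": 0, "rz": -0.013},
  {"dx": 0, "dy": -0.6, "dz": -0.02, "rx": 0, "ry": 0, "rz": -0.016},
  {"dx": 0, "dy": -0.72, "dz": -0.024, "rx": 0, "ry": 0, "rz": -0.019},
  {"dx": 0, "dy": -0.84, "dz": -0.028, "rx": 0, "ry": 0, "rz": -0.022},
  {"dx": 0.001, "dy": -0.96, "dz": -0.032, "rx": 0, "ry": 0, "rz": -0.025},
  {"dx": 0.001, "dy": -0.96, "dz": -0.032, "rx": 0, "ry": 0, "rz": -0.025},
])

```text
time_s: 9.52
eef_pos: [504.1, -8.0, 378.3]
orientation: [0.0, -0.015, 1.0, -0.002]
force: [1.1, -1.4, -0.8]
width: 0.159
finger_force: 42.1
```

Request:
play_rows([
  {"dx": -0.04, "dy": -0.096, "dz": 0, "rx": 0, "ry": 0, "rz": 0},
  {"dx": -0.08, "dy": -0.193, "dz": 0, "rx": 0, "ry": 0, "rz": 0},
  {"dx": -0.121, "dy": -0.289, "dz": 0, "rx": 0, "ry": 0, "rz": 0},
  {"dx": -0.161, "dy": -0.386, "dz": 0, "rx": 0, "ry": 0, "rz": 0},
  {"dx": -0.201, "dy": -0.482, "dz": 0, "rx": 0, "ry": 0, "rz": 0},
  {"dx": -0.201, "dy": -0.482, "dz": 0, "rx": 0, "ry": 0, "rz": 0},
  {"dx": -0.281, "dy": -0.485, "dz": 0, "rx": 0, "ry": 0, "rz": 0},
  {"dx": -0.361, "dy": -0.488, "dz": 0, "rx": 0, "ry": 0, "rz": 0},
  {"dx": -0.441, "dy": -0.492, "dz": 0, "rx": 0, "ry": 0, "rz": 0},
  {"dx": -0.521, "dy": -0.495, "dz": 0, "rx": 0, "ry": 0, "rz": 0},
  {"dx": -0.521, "dy": -0.495, "dz": 0, "rx": 0, "ry": 0, "rz": 0},
  {"dx": -0.521, "dy": -0.495, "dz": 0.023, "rx": 0, "ry": 0, "rz": 0},
  {"dx": -0.521, "dy": -0.495, "dz": 0.046, "rx": 0, "ry": 0, "rz": 0},
  {"dx": -0.521, "dy": -0.495, "dz": 0.07, "rx": 0, "ry": 0, "rz": 0},
  {"dx": -0.521, "dy": -0.495, "dz": 0.093, "rx": 0, "ry": 0, "rz": 0},
  {"dx": -0.521, "dy": -0.495, "dz": 0.116, "rx": 0, "ry": 0, "rz": 0},
  {"dx": -0.521, "dy": -0.495, "dz": 0.116, "rx": 0, "ry": 0, "rz": 0},
])

```text
time_s: 10.93
eef_pos: [638.8, -118.4, 347.4]
orientation: [-0.001, -0.02, 1.0, 0.0]
force: [0.5, -0.6, -1.2]
width: 0.154
finger_force: 42.2
```

```bash
python3 look.py s5.png 320 90 500 220 4;python3 mv.py 640,-118.5,331,.04,4
```

```text
t 11.0 err [-0.9, 0.0, -0.9] w 0.16 F [-0.5 -0.6 -0.4] q [-0.001 -0.02   1.     0.   ]
{"dx":0.0,"dy":0.0,"dz":0.018,"rx":0,"ry":0,"rz":-0.0}
{"dx":0.0,"dy":0.0,"dz":0.036,"rx":0,"ry":0,"rz":-0.0}
{"dx":0.0,"dy":0.0,"dz":0.054,"rx":0,"ry":0,"rz":-0.0}
{"dx":0.0,"dy":0.0,"dz":0.072,"rx":0,"ry":0,"rz":-0.0}
```

View pics/s5.png

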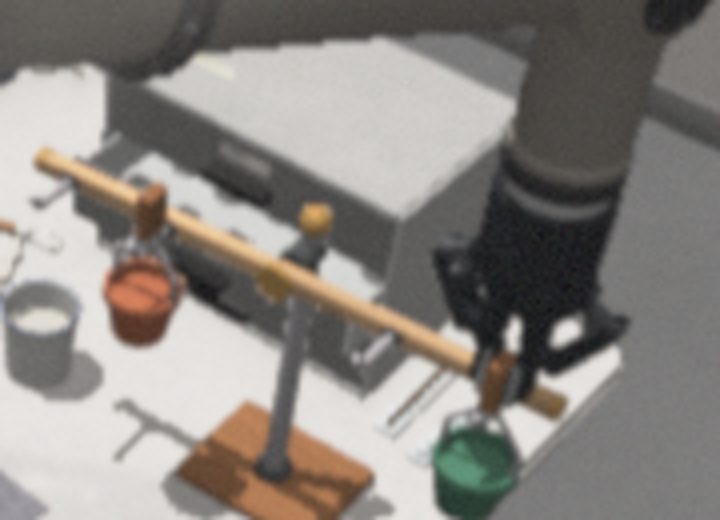

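The green pot's arch is around the right outer hook (495,400 in crop) and the terracotta still hangs. I'll lower and release.

Request:
play_rows([
  {"dx": 0, "dy": 0, "dz": 0.018, "rx": 0, "ry": 0, "rz": 0},
  {"dx": 0, "dy": 0, "dz": 0.036, "rx": 0, "ry": 0, "rz": 0},
  {"dx": 0, "dy": 0, "dz": 0.054, "rx": 0, "ry": 0, "rz": 0},
  {"dx": 0, "dy": 0, "dz": 0.072, "rx": 0, "ry": 0, "rz": 0},
  {"dx": 0, "dy": 0, "dz": 0.072, "rx": 0, "ry": 0, "rz": 0},
  {"dx": 0, "dy": 0, "dz": 0.072, "rx": 0, "ry": 0, "rz": 0},
])

```text
time_s: 11.48
eef_pos: [639.7, -118.5, 330.5]
orientation: [-0.0, -0.02, 1.0, 0.0]
force: [-0.3, 0.5, 0.1]
width: 0.157
finger_force: 42.2
```

Request:
play_rows([
  {"dx": 0, "dy": 0, "dz": 0, "rx": 0, "ry": 0, "rz": 0},
  {"dx": 0, "dy": 0, "dz": 0, "rx": 0, "ry": 0, "rz": 0},
  {"dx": 0, "dy": 0, "dz": 0, "rx": 0, "ry": 0, "rz": 0},
  {"dx": 0, "dy": 0, "dz": 0, "rx": 0, "ry": 0, "rz": 0},
  {"dx": 0, "dy": 0, "dz": -0.08, "rx": 0, "ry": 0, "rz": 0},
  {"dx": 0, "dy": 0, "dz": -0.16, "rx": 0, "ry": 0, "rz": 0},
  {"dx": 0, "dy": 0, "dz": -0.28, "rx": 0, "ry": 0, "rz": 0},
  {"dx": 0, "dy": 0, "dz": -0.28, "rx": 0, "ry": 0, "rz": 0},
  {"dx": 0, "dy": 0, "dz": -0.28, "rx": 0, "ry": 0, "rz": 0},
], grip=0.45)

```text
time_s: 12.23
eef_pos: [640.5, -119.3, 403.3]
orientation: [0.002, -0.02, 1.0, -0.0]
force: [0.2, 0.7, -0.6]
width: 0.453
finger_force: 0.0
```

```bash
echo '[640,-118.5,401,0.04]'>cmd.json; python3 mv.py 520,-20,380,.04,1; python3 mv.py 480,220,340,.05,1; python3 mv.py 512.5,359.5,250,.1,1 512.5,359.5,175,.1,3
```

```text
t 12.2 err [0.5, -0.8, 2.3] w 0.45 F [ 0.2  0.7 -0.6] q [ 0.002 -0.02   1.    -0.   ]
{"dx":0.464,"dy":0.413,"dz":0.084,"rx":0,"ry":0,"rz":-0.0}
t 12.2 err [120.6, -99.4, 23.3] w 0.45 F [ 0.2  0.7 -0.6] q [ 0.002 -0.02   1.    -0.   ]
{"dx":0.121,"dy":0.966,"dz":0.16,"rx":0,"ry":0,"rz":-0.006}
t 12.2 err [160.4, -339.5, 63.3] w 0.45 F [ 0.2  0.7 -0.6] q [ 0.002 -0.02   1.    -0.   ]
{"dx":-0.157,"dy":0.55,"dz":0.36,"rx":0,"ry":0,"rz":-0.032}
{"dx":-0.157,"dy":0.55,"dz":0.46,"rx":0,"ry":0,"rz":-0.032}
{"dx":-0.157,"dy":0.55,"dz":0.56,"rx":0,"ry":0,"rz":-0.032}
{"dx":-0.157,"dy":0.55,"dz":0.66,"rx":0,"ry":0,"rz":-0.032}
```

Request:
play_rows([
  {"dx": 0.464, "dy": 0.413, "dz": 0.084, "rx": 0, "ry": 0, "rz": 0},
  {"dx": 0.464, "dy": 0.413, "dz": 0.084, "rx": 0, "ry": 0, "rz": 0},
  {"dx": 0.464, "dy": 0.413, "dz": 0.084, "rx": 0, "ry": 0, "rz": 0},
  {"dx": 0.464, "dy": 0.413, "dz": 0.084, "rx": 0, "ry": 0, "rz": 0},
  {"dx": 0.464, "dy": 0.413, "dz": 0.084, "rx": 0, "ry": 0, "rz": 0},
  {"dx": 0.464, "dy": 0.413, "dz": 0.084, "rx": 0, "ry": 0, "rz": 0},
])

```text
time_s: 12.73
eef_pos: [518.4, -18.7, 379.0]
orientation: [-0.001, -0.021, 1.0, 0.0]
force: [0.6, 0.5, 0.9]
width: 0.444
finger_force: 0.0
```

Request:
play_rows([
  {"dx": 0.121, "dy": 0.966, "dz": 0.16, "rx": 0, "ry": 0, "rz": -0.006},
  {"dx": 0.121, "dy": 0.966, "dz": 0.16, "rx": 0, "ry": 0, "rz": -0.006},
  {"dx": 0.121, "dy": 0.966, "dz": 0.16, "rx": 0, "ry": 0, "rz": -0.006},
  {"dx": 0.121, "dy": 0.966, "dz": 0.16, "rx": 0, "ry": 0, "rz": -0.006},
  {"dx": 0.121, "dy": 0.966, "dz": 0.16, "rx": 0, "ry": 0, "rz": -0.006},
  {"dx": 0.121, "dy": 0.966, "dz": 0.16, "rx": 0, "ry": 0, "rz": -0.006},
  {"dx": 0.121, "dy": 0.966, "dz": 0.16, "rx": 0, "ry": 0, "rz": -0.006},
  {"dx": 0.121, "dy": 0.966, "dz": 0.16, "rx": 0, "ry": 0, "rz": -0.006},
  {"dx": 0.121, "dy": 0.966, "dz": 0.16, "rx": 0, "ry": 0, "rz": -0.006},
])

```text
time_s: 13.48
eef_pos: [481.3, 218.7, 339.5]
orientation: [0.0, -0.024, 1.0, -0.001]
force: [0.7, -1.2, 0.7]
width: 0.45
finger_force: 0.0
```

Request:
play_rows([
  {"dx": -0.157, "dy": 0.55, "dz": 0.36, "rx": 0, "ry": 0, "rz": -0.032},
  {"dx": -0.157, "dy": 0.55, "dz": 0.36, "rx": 0, "ry": 0, "rz": -0.032},
  {"dx": -0.157, "dy": 0.55, "dz": 0.36, "rx": 0, "ry": 0, "rz": -0.032},
  {"dx": -0.157, "dy": 0.55, "dz": 0.36, "rx": 0, "ry": 0, "rz": -0.032},
  {"dx": -0.157, "dy": 0.55, "dz": 0.36, "rx": 0, "ry": 0, "rz": -0.032},
  {"dx": -0.157, "dy": 0.55, "dz": 0.36, "rx": 0, "ry": 0, "rz": -0.032},
  {"dx": -0.157, "dy": 0.55, "dz": 0.46, "rx": 0, "ry": 0, "rz": -0.032},
  {"dx": -0.157, "dy": 0.55, "dz": 0.56, "rx": 0, "ry": 0, "rz": -0.032},
  {"dx": -0.157, "dy": 0.55, "dz": 0.66, "rx": 0, "ry": 0, "rz": -0.032},
  {"dx": -0.157, "dy": 0.55, "dz": 0.66, "rx": 0, "ry": 0, "rz": -0.032},
  {"dx": -0.157, "dy": 0.55, "dz": 0.66, "rx": 0, "ry": 0, "rz": -0.032},
])

```text
time_s: 14.4
eef_pos: [513.6, 356.4, 175.2]
orientation: [-0.0, -0.048, 0.999, -0.001]
force: [0.1, 0.0, -0.1]
width: 0.449
finger_force: 0.0
```

Request:
play_rows([
  {"dx": 0, "dy": 0, "dz": 0, "rx": 0, "ry": 0, "rz": 0},
  {"dx": 0, "dy": 0, "dz": 0, "rx": 0, "ry": 0, "rz": 0},
  {"dx": 0, "dy": 0, "dz": 0, "rx": 0, "ry": 0, "rz": 0},
  {"dx": 0, "dy": 0, "dz": 0, "rx": 0, "ry": 0, "rz": 0},
  {"dx": 0, "dy": 0, "dz": 0, "rx": 0, "ry": 0, "rz": 0},
  {"dx": 0, "dy": 0, "dz": 0, "rx": 0, "ry": 0, "rz": 0},
  {"dx": 0, "dy": 0, "dz": 0, "rx": 0, "ry": 0, "rz": 0},
  {"dx": 0, "dy": 0, "dz": 0, "rx": 0, "ry": 0, "rz": 0},
], grip=0)

```text
time_s: 15.07
eef_pos: [514.2, 359.6, 177.6]
orientation: [0.002, -0.049, 0.999, 0.001]
force: [1.0, -0.9, 6.8]
width: 0.158
finger_force: 41.6
```

```bash
python3 mv.py 512.5,359.5,250,0.1,2 510,300,378,0.04,4; python3 mv.py 550,251.5,378,.04,2 626,251.5,378,.04,3 626,251.5,331,.04,8
```

```text
t 15.1 err [1.7, 0.2, 2.6] w 0.16 F [ 1.  -0.9  6.8] q [ 0.002 -0.049  0.999  0.001]
{"dx":-0.0,"dy":0.0,"dz":-0.15,"rx":0,"ry":0,"rz":-0.0}
{"dx":-0.0,"dy":0.0,"dz":-0.3,"rx":0,"ry":0,"rz":-0.0}
{"dx":0.008,"dy":-0.059,"dz":-0.428,"rx":0,"ry":0,"rz":0.009}
{"dx":0.017,"dy":-0.118,"dz":-0.556,"rx":0,"ry":0,"rz":0.019}
{"dx":0.025,"dy":-0.176,"dz":-0.684,"rx":0,"ry":0,"rz":0.028}
{"dx":0.034,"dy":-0.235,"dz":-0.812,"rx":0,"ry":0,"rz":0.038}
t 15.1 err [4.3, 59.5, -200.4] w 0.16 F [ 1.  -0.9  6.8] q [ 0.002 -0.049  0.999  0.001]
{"dx":-0.076,"dy":-0.1,"dz":-0.0,"rx":0,"ry":0,"rz":0.0}
{"dx":-0.153,"dy":-0.201,"dz":-0.0,"rx":0,"ry":0,"rz":0.0}
{"dx":-0.254,"dy":-0.205,"dz":-0.0,"rx":0,"ry":0,"rz":0.0}
{"dx":-0.355,"dy":-0.209,"dz":-0.0,"rx":0,"ry":0,"rz":0.0}
{"dx":-0.456,"dy":-0.213,"dz":-0.0,"rx":0,"ry":0,"rz":0.0}
{"dx":-0.456,"dy":-0.213,"dz":0.024,"rx":0,"ry":0,"rz":0.0}
{"dx":-0.456,"dy":-0.213,"dz":0.047,"rx":0,"ry":0,"rz":0.0}
{"dx":-0.456,"dy":-0.213,"dz":0.07,"rx":0,"ry":0,"rz":0.0}
{"dx":-0.456,"dy":-0.213,"dz":0.094,"rx":0,"ry":0,"rz":0.0}
{"dx":-0.456,"dy":-0.213,"dz":0.117,"rx":0,"ry":0,"rz":0.0}
{"dx":-0.456,"dy":-0.213,"dz":0.141,"rx":0,"ry":0,"rz":0.0}
{"dx":-0.456,"dy":-0.213,"dz":0.165,"rx":0,"ry":0,"rz":0.0}
{"dx":-0.456,"dy":-0.213,"dz":0.188,"rx":0,"ry":0,"rz":0.0}
```

Request:
play_rows([
  {"dx": 0, "dy": 0, "dz": -0.15, "rx": 0, "ry": 0, "rz": 0},
  {"dx": 0, "dy": 0, "dz": -0.3, "rx": 0, "ry": 0, "rz": 0},
  {"dx": 0.008, "dy": -0.059, "dz": -0.428, "rx": 0, "ry": 0, "rz": 0.009},
  {"dx": 0.017, "dy": -0.118, "dz": -0.556, "rx": 0, "ry": 0, "rz": 0.019},
  {"dx": 0.025, "dy": -0.176, "dz": -0.684, "rx": 0, "ry": 0, "rz": 0.028},
  {"dx": 0.034, "dy": -0.235, "dz": -0.812, "rx": 0, "ry": 0, "rz": 0.038},
  {"dx": 0.034, "dy": -0.235, "dz": -0.812, "rx": 0, "ry": 0, "rz": 0.038},
  {"dx": 0.034, "dy": -0.235, "dz": -0.812, "rx": 0, "ry": 0, "rz": 0.038},
])

```text
time_s: 15.73
eef_pos: [510.9, 299.1, 380.9]
orientation: [0.002, -0.019, 1.0, 0.002]
force: [0.0, 0.4, -1.9]
width: 0.16
finger_force: 40.4
```

Request:
play_rows([
  {"dx": -0.076, "dy": -0.1, "dz": 0, "rx": 0, "ry": 0, "rz": 0},
  {"dx": -0.153, "dy": -0.201, "dz": 0, "rx": 0, "ry": 0, "rz": 0},
  {"dx": -0.153, "dy": -0.201, "dz": 0, "rx": 0, "ry": 0, "rz": 0},
  {"dx": -0.254, "dy": -0.205, "dz": 0, "rx": 0, "ry": 0, "rz": 0},
  {"dx": -0.355, "dy": -0.209, "dz": 0, "rx": 0, "ry": 0, "rz": 0},
  {"dx": -0.456, "dy": -0.213, "dz": 0, "rx": 0, "ry": 0, "rz": 0},
  {"dx": -0.456, "dy": -0.213, "dz": 0, "rx": 0, "ry": 0, "rz": 0},
  {"dx": -0.456, "dy": -0.213, "dz": 0.024, "rx": 0, "ry": 0, "rz": 0},
  {"dx": -0.456, "dy": -0.213, "dz": 0.047, "rx": 0, "ry": 0, "rz": 0},
  {"dx": -0.456, "dy": -0.213, "dz": 0.07, "rx": 0, "ry": 0, "rz": 0},
  {"dx": -0.456, "dy": -0.213, "dz": 0.094, "rx": 0, "ry": 0, "rz": 0},
  {"dx": -0.456, "dy": -0.213, "dz": 0.117, "rx": 0, "ry": 0, "rz": 0},
  {"dx": -0.456, "dy": -0.213, "dz": 0.141, "rx": 0, "ry": 0, "rz": 0},
  {"dx": -0.456, "dy": -0.213, "dz": 0.165, "rx": 0, "ry": 0, "rz": 0},
  {"dx": -0.456, "dy": -0.213, "dz": 0.188, "rx": 0, "ry": 0, "rz": 0},
  {"dx": -0.456, "dy": -0.213, "dz": 0.188, "rx": 0, "ry": 0, "rz": 0},
])

```text
time_s: 17.07
eef_pos: [625.3, 251.8, 329.5]
orientation: [-0.001, -0.02, 1.0, 0.0]
force: [-0.6, 2.2, 0.3]
width: 0.159
finger_force: 40.3
```

```bash
python3 look.py s6.png 300 90 480 220 4
```

```text
(no output)
```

View pics/s6.png

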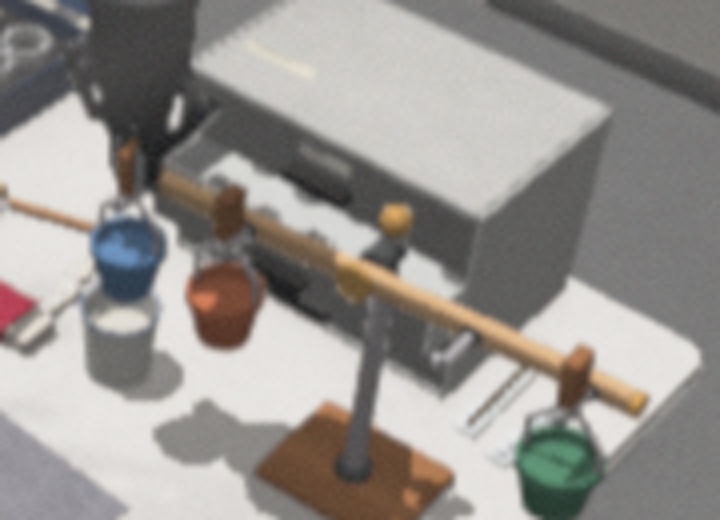

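Blue hangs over the left outer hook, with terracotta and green hanging as expected. I'll release and go for white.

Request:
play_rows([
  {"dx": 0, "dy": 0, "dz": 0, "rx": 0, "ry": 0, "rz": 0},
  {"dx": 0, "dy": 0, "dz": 0, "rx": 0, "ry": 0, "rz": 0},
  {"dx": 0, "dy": 0, "dz": 0, "rx": 0, "ry": 0, "rz": 0},
  {"dx": 0, "dy": 0, "dz": 0, "rx": 0, "ry": 0, "rz": 0},
  {"dx": 0, "dy": 0, "dz": -0.08, "rx": 0, "ry": 0, "rz": 0},
  {"dx": 0, "dy": 0, "dz": -0.16, "rx": 0, "ry": 0, "rz": 0},
  {"dx": 0, "dy": 0, "dz": -0.28, "rx": 0, "ry": 0, "rz": 0},
  {"dx": 0, "dy": 0, "dz": -0.28, "rx": 0, "ry": 0, "rz": 0},
  {"dx": 0, "dy": 0, "dz": -0.28, "rx": 0, "ry": 0, "rz": 0},
], grip=0.45)

```text
time_s: 17.87
eef_pos: [626.9, 251.0, 403.6]
orientation: [0.002, -0.02, 1.0, 0.001]
force: [-0.7, 1.0, -0.8]
width: 0.444
finger_force: 0.0
```

```bash
echo '[626,251.5,401,0.04]'>cmd.json; python3 mv.py 530,340,360,.04,1;  python3 mv.py 525,444.5,250,-.03,1 525,444.5,175,-.03,3; python3 mv.py 525,444.5,250,-.03,2 510,380,375,0,4;python3 mv.py 510,200,375,0.04,5; python3 mv.py 550,-28.5,375,.04,7 637,-28.5,375,.04,4 637,-28.5,336,.04,7
```

```text
t 17.9 err [0.9, -0.5, 2.6] w 0.44 F [-0.7  1.  -0.8] q [ 0.002 -0.02   1.     0.001]
{"dx":0.37,"dy":0.369,"dz":0.164,"rx":0,"ry":0,"rz":-0.0}
t 17.9 err [97.0, -89.0, 43.6] w 0.44 F [-0.7  1.  -0.8] q [ 0.002 -0.02   1.     0.001]
{"dx":0.003,"dy":0.419,"dz":0.44,"rx":0,"ry":0,"rz":0.045}
{"dx":0.003,"dy":0.419,"dz":0.54,"rx":0,"ry":0,"rz":0.045}
{"dx":0.003,"dy":0.419,"dz":0.64,"rx":0,"ry":0,"rz":0.045}
{"dx":0.003,"dy":0.419,"dz":0.74,"rx":0,"ry":0,"rz":0.045}
t 17.9 err [102.0, -193.6, 228.6] w 0.44 F [-0.7  1.  -0.8] q [ 0.002 -0.02   1.     0.001]
{"dx":-0.0,"dy":-0.0,"dz":-0.15,"rx":0,"ry":0,"rz":-0.0}
{"dx":-0.0,"dy":-0.0,"dz":-0.3,"rx":0,"ry":0,"rz":-0.0}
{"dx":0.013,"dy":-0.065,"dz":-0.425,"rx":0,"ry":0,"rz":-0.005}
{"dx":0.026,"dy":-0.13,"dz":-0.55,"rx":0,"ry":0,"rz":-0.01}
{"dx":0.039,"dy":-0.195,"dz":-0.675,"rx":0,"ry":0,"rz":-0.015}
{"dx":0.052,"dy":-0.26,"dz":-0.8,"rx":0,"ry":0,"rz":-0.02}
t 17.9 err [116.9, -129.0, 28.6] w 0.44 F [-0.7  1.  -0.8] q [ 0.002 -0.02   1.     0.001]
{"dx":0.0,"dy":-0.144,"dz":-0.0,"rx":0,"ry":0,"rz":-0.005}
{"dx":0.0,"dy":-0.288,"dz":-0.0
[... 673 characters left out ...]
,"dz":-0.0,"rx":0,"ry":0,"rz":-0.0}
{"dx":-0.21,"dy":-0.923,"dz":-0.0,"rx":0,"ry":0,"rz":-0.0}
{"dx":-0.297,"dy":-0.927,"dz":-0.0,"rx":0,"ry":0,"rz":-0.0}
{"dx":-0.384,"dy":-0.93,"dz":-0.0,"rx":0,"ry":0,"rz":-0.0}
{"dx":-0.471,"dy":-0.934,"dz":-0.0,"rx":0,"ry":0,"rz":-0.0}
{"dx":-0.471,"dy":-0.934,"dz":0.022,"rx":0,"ry":0,"rz":-0.0}
{"dx":-0.471,"dy":-0.934,"dz":0.045,"rx":0,"ry":0,"rz":-0.0}
{"dx":-0.471,"dy":-0.934,"dz":0.067,"rx":0,"ry":0,"rz":-0.0}
{"dx":-0.471,"dy":-0.934,"dz":0.089,"rx":0,"ry":0,"rz":-0.0}
{"dx":-0.471,"dy":-0.934,"dz":0.111,"rx":0,"ry":0,"rz":-0.0}
{"dx":-0.471,"dy":-0.934,"dz":0.134,"rx":0,"ry":0,"rz":-0.0}
{"dx":-0.471,"dy":-0.934,"dz":0.156,"rx":0,"ry":0,"rz":-0.0}
```

Request:
play_rows([
  {"dx": 0.37, "dy": 0.369, "dz": 0.164, "rx": 0, "ry": 0, "rz": 0},
  {"dx": 0.37, "dy": 0.369, "dz": 0.164, "rx": 0, "ry": 0, "rz": 0},
  {"dx": 0.37, "dy": 0.369, "dz": 0.164, "rx": 0, "ry": 0, "rz": 0},
  {"dx": 0.37, "dy": 0.369, "dz": 0.164, "rx": 0, "ry": 0, "rz": 0},
  {"dx": 0.37, "dy": 0.369, "dz": 0.164, "rx": 0, "ry": 0, "rz": 0},
  {"dx": 0.37, "dy": 0.369, "dz": 0.164, "rx": 0, "ry": 0, "rz": 0},
])

```text
time_s: 18.37
eef_pos: [529.2, 339.9, 359.0]
orientation: [-0.0, -0.021, 1.0, -0.001]
force: [0.1, -0.8, 1.0]
width: 0.448
finger_force: 0.0
```

Request:
play_rows([
  {"dx": 0.003, "dy": 0.419, "dz": 0.44, "rx": 0, "ry": 0, "rz": 0.045},
  {"dx": 0.003, "dy": 0.419, "dz": 0.44, "rx": 0, "ry": 0, "rz": 0.045},
  {"dx": 0.003, "dy": 0.419, "dz": 0.44, "rx": 0, "ry": 0, "rz": 0.045},
  {"dx": 0.003, "dy": 0.419, "dz": 0.44, "rx": 0, "ry": 0, "rz": 0.045},
  {"dx": 0.003, "dy": 0.419, "dz": 0.44, "rx": 0, "ry": 0, "rz": 0.045},
  {"dx": 0.003, "dy": 0.419, "dz": 0.44, "rx": 0, "ry": 0, "rz": 0.045},
  {"dx": 0.003, "dy": 0.419, "dz": 0.54, "rx": 0, "ry": 0, "rz": 0.045},
  {"dx": 0.003, "dy": 0.419, "dz": 0.64, "rx": 0, "ry": 0, "rz": 0.045},
  {"dx": 0.003, "dy": 0.419, "dz": 0.74, "rx": 0, "ry": 0, "rz": 0.045},
  {"dx": 0.003, "dy": 0.419, "dz": 0.74, "rx": 0, "ry": 0, "rz": 0.045},
  {"dx": 0.003, "dy": 0.419, "dz": 0.74, "rx": 0, "ry": 0, "rz": 0.045},
])

```text
time_s: 19.28
eef_pos: [526.8, 442.0, 175.6]
orientation: [0.0, 0.017, 1.0, -0.001]
force: [0.5, 0.4, 0.7]
width: 0.451
finger_force: 0.0
```

Request:
play_rows([
  {"dx": 0, "dy": 0, "dz": 0, "rx": 0, "ry": 0, "rz": 0},
  {"dx": 0, "dy": 0, "dz": 0, "rx": 0, "ry": 0, "rz": 0},
  {"dx": 0, "dy": 0, "dz": 0, "rx": 0, "ry": 0, "rz": 0},
  {"dx": 0, "dy": 0, "dz": 0, "rx": 0, "ry": 0, "rz": 0},
  {"dx": 0, "dy": 0, "dz": 0, "rx": 0, "ry": 0, "rz": 0},
  {"dx": 0, "dy": 0, "dz": 0, "rx": 0, "ry": 0, "rz": 0},
  {"dx": 0, "dy": 0, "dz": 0, "rx": 0, "ry": 0, "rz": 0},
  {"dx": 0, "dy": 0, "dz": 0, "rx": 0, "ry": 0, "rz": 0},
], grip=0)

```text
time_s: 19.95
eef_pos: [526.8, 444.9, 178.0]
orientation: [0.002, 0.016, 1.0, 0.001]
force: [1.3, -0.8, 6.7]
width: 0.159
finger_force: 42.5
```

Request:
play_rows([
  {"dx": 0, "dy": 0, "dz": -0.15, "rx": 0, "ry": 0, "rz": 0},
  {"dx": 0, "dy": 0, "dz": -0.3, "rx": 0, "ry": 0, "rz": 0},
  {"dx": 0.013, "dy": -0.065, "dz": -0.425, "rx": 0, "ry": 0, "rz": -0.005},
  {"dx": 0.026, "dy": -0.13, "dz": -0.55, "rx": 0, "ry": 0, "rz": -0.01},
  {"dx": 0.039, "dy": -0.195, "dz": -0.675, "rx": 0, "ry": 0, "rz": -0.015},
  {"dx": 0.052, "dy": -0.26, "dz": -0.8, "rx": 0, "ry": 0, "rz": -0.02},
  {"dx": 0.052, "dy": -0.26, "dz": -0.8, "rx": 0, "ry": 0, "rz": -0.02},
])

```text
time_s: 20.53
eef_pos: [512.5, 377.0, 383.7]
orientation: [0.005, 0.002, 1.0, 0.003]
force: [0.6, 0.1, 0.1]
width: 0.161
finger_force: 41.4
```

Request:
play_rows([
  {"dx": 0, "dy": -0.144, "dz": 0, "rx": 0, "ry": 0, "rz": -0.005},
  {"dx": 0, "dy": -0.288, "dz": 0, "rx": 0, "ry": 0, "rz": -0.01},
  {"dx": 0, "dy": -0.432, "dz": 0, "rx": 0, "ry": 0, "rz": -0.015},
  {"dx": 0, "dy": -0.576, "dz": 0, "rx": 0, "ry": 0, "rz": -0.02},
  {"dx": 0, "dy": -0.72, "dz": 0, "rx": 0, "ry": 0, "rz": -0.025},
  {"dx": 0, "dy": -0.72, "dz": 0, "rx": 0, "ry": 0, "rz": -0.025},
])

```text
time_s: 21.03
eef_pos: [510.8, 190.1, 375.4]
orientation: [0.0, -0.014, 1.0, -0.002]
force: [-0.0, -1.6, -0.5]
width: 0.16
finger_force: 41.3
```

Request:
play_rows([
  {"dx": -0.018, "dy": -0.131, "dz": 0, "rx": 0, "ry": 0, "rz": 0},
  {"dx": -0.035, "dy": -0.263, "dz": 0, "rx": 0, "ry": 0, "rz": 0},
  {"dx": -0.053, "dy": -0.394, "dz": 0, "rx": 0, "ry": 0, "rz": 0},
  {"dx": -0.07, "dy": -0.526, "dz": 0, "rx": 0, "ry": 0, "rz": 0},
  {"dx": -0.088, "dy": -0.657, "dz": 0, "rx": 0, "ry": 0, "rz": 0},
  {"dx": -0.105, "dy": -0.788, "dz": 0, "rx": 0, "ry": 0, "rz": 0},
  {"dx": -0.123, "dy": -0.92, "dz": 0, "rx": 0, "ry": 0, "rz": 0},
  {"dx": -0.123, "dy": -0.92, "dz": 0, "rx": 0, "ry": 0, "rz": 0},
  {"dx": -0.21, "dy": -0.923, "dz": 0, "rx": 0, "ry": 0, "rz": 0},
  {"dx": -0.297, "dy": -0.927, "dz": 0, "rx": 0, "ry": 0, "rz": 0},
  {"dx": -0.384, "dy": -0.93, "dz": 0, "rx": 0, "ry": 0, "rz": 0},
  {"dx": -0.471, "dy": -0.934, "dz": 0, "rx": 0, "ry": 0, "rz": 0},
  {"dx": -0.471, "dy": -0.934, "dz": 0, "rx": 0, "ry": 0, "rz": 0},
  {"dx": -0.471, "dy": -0.934, "dz": 0.022, "rx": 0, "ry": 0, "rz": 0},
  {"dx": -0.471, "dy": -0.934, "dz": 0.045, "rx": 0, "ry": 0, "rz": 0},
  {"dx": -0.471, "dy": -0.934, "dz": 0.067, "rx": 0, "ry": 0, "rz": 0},
  {"dx": -0.471, "dy": -0.934, "dz": 0.089, "rx": 0, "ry": 0, "rz": 0},
  {"dx": -0.471, "dy": -0.934, "dz": 0.111, "rx": 0, "ry": 0, "rz": 0},
  {"dx": -0.471, "dy": -0.934, "dz": 0.134, "rx": 0, "ry": 0, "rz": 0},
  {"dx": -0.471, "dy": -0.934, "dz": 0.156, "rx": 0, "ry": 0, "rz": 0},
])

```text
time_s: 22.7
eef_pos: [636.6, -28.4, 336.0]
orientation: [0.0, -0.02, 1.0, 0.001]
force: [-1.8, 1.1, 3.0]
width: 0.161
finger_force: 41.9
```

```bash
python3 look.py s7.png 310 90 490 220 4; python3 mv.py 637,-28.5,336,.04,1
```

```text
t 22.8 err [-0.7, 0.3, -1.3] w 0.16 F [-0.8  0.8 -0.7] q [-0.001 -0.02   1.     0.   ]
{"dx":0.0,"dy":0.0,"dz":-0.0,"rx":0,"ry":0,"rz":-0.0}
```

View pics/s7.png

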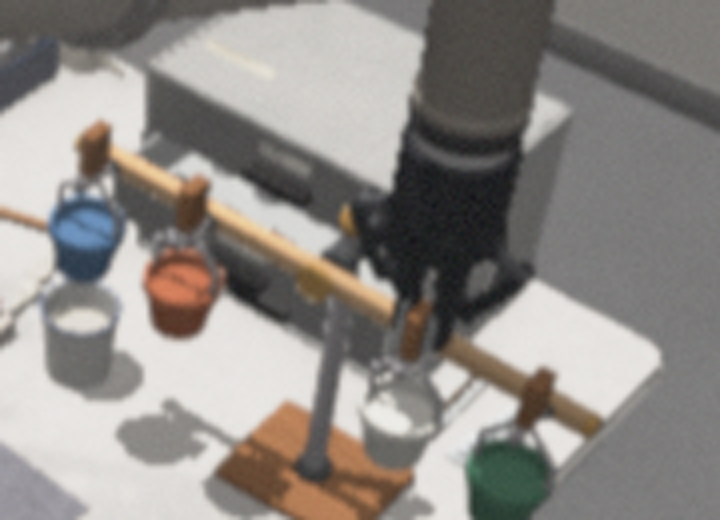

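All four pots are in place, and white's arch is over the right inner hook (415,330 in crop). I'll release, retreat and re-image.

Request:
play_rows([
  {"dx": 0, "dy": 0, "dz": 0, "rx": 0, "ry": 0, "rz": 0},
  {"dx": 0, "dy": 0, "dz": 0, "rx": 0, "ry": 0, "rz": 0},
  {"dx": 0, "dy": 0, "dz": 0, "rx": 0, "ry": 0, "rz": 0},
  {"dx": 0, "dy": 0, "dz": 0, "rx": 0, "ry": 0, "rz": 0},
  {"dx": 0, "dy": 0, "dz": -0.08, "rx": 0, "ry": 0, "rz": 0},
  {"dx": 0, "dy": 0, "dz": -0.16, "rx": 0, "ry": 0, "rz": 0},
  {"dx": 0, "dy": 0, "dz": -0.28, "rx": 0, "ry": 0, "rz": 0},
  {"dx": 0, "dy": 0, "dz": -0.28, "rx": 0, "ry": 0, "rz": 0},
  {"dx": 0, "dy": 0, "dz": -0.28, "rx": 0, "ry": 0, "rz": 0},
], grip=0.45)

```text
time_s: 23.5
eef_pos: [637.7, -29.3, 408.4]
orientation: [0.002, -0.02, 1.0, -0.0]
force: [-0.5, 0.3, -0.5]
width: 0.45
finger_force: 0.0
```

Request:
play_rows([
  {"dx": 0.5, "dy": -0.5, "dz": 0, "rx": 0, "ry": 0, "rz": 0},
  {"dx": 0.5, "dy": -0.5, "dz": 0, "rx": 0, "ry": 0, "rz": 0},
  {"dx": 0.5, "dy": -0.5, "dz": 0, "rx": 0, "ry": 0, "rz": 0},
  {"dx": 0.5, "dy": -0.5, "dz": 0, "rx": 0, "ry": 0, "rz": 0},
  {"dx": 0.5, "dy": -0.5, "dz": 0, "rx": 0, "ry": 0, "rz": 0},
  {"dx": 0.5, "dy": -0.5, "dz": 0, "rx": 0, "ry": 0, "rz": 0},
  {"dx": 0.5, "dy": -0.5, "dz": 0, "rx": 0, "ry": 0, "rz": 0},
  {"dx": 0.5, "dy": -0.5, "dz": 0, "rx": 0, "ry": 0, "rz": 0},
])

```text
time_s: 24.17
eef_pos: [517.8, -156.9, 405.3]
orientation: [-0.0, -0.021, 1.0, 0.0]
force: [-0.2, 0.7, 0.0]
width: 0.451
finger_force: 0.0
```

```bash
python3 - <<'E'
from h import *
im=snap('top','t8.png'); c=cv2.resize(im['pixels'][110:260,225:445],None,fx=3.6,fy=3.6,interpolation=2); cv2.imwrite('pics/t8c.png',c)
E
```

```text
(no output)
```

View pics/t8c.png

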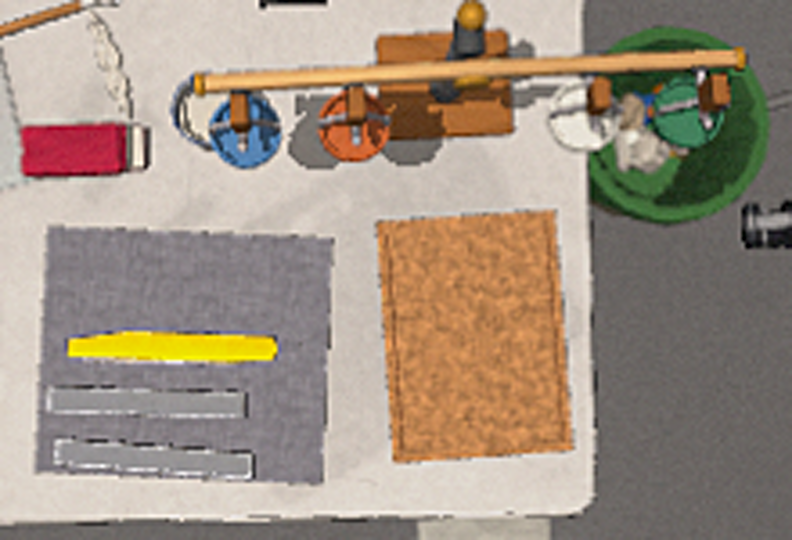

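The top view shows all four pots hanging with the bar level (crop 200,85 to 740,58). The scraper (172,347 in crop) and the bars (146,403 and 153,460) are unmoved. Now I'll work out the tool poses and the wrist range.

```bash
cat > tools.py <<'E'
from h import *
np.set_printoptions(precision=3,suppress=True)
T=load('top')
def rect(pts,z,n):
    w=np.array([px2w(T,p,z)[:2] for p in pts],np.float32); (c,sz,a)=cv2.minAreaRect(w); b=cv2.boxPoints((c,sz,a))
    e=max([b[1]-b[0],b[2]-b[1]],key=np.linalg.norm); e=e if e[1]>0 else -e
    print(n,np.round(c,1),np.round(sz,1),'phi %.3f'%np.arctan2(-e[0],e[1]))
def scr():
    p=T['pixels'].astype(int); m=((p[...,2]>170)&(p[...,1]>150)&(p[...,0]<90)).astype(np.uint8); m[:165]=0; m[250:]=0; m[:,:225]=0;m[:,400:]=0
    v,u=np.nonzero(m); rect(list(zip(u,v)),9,'scraper n=%d'%len(u))
if __name__=='__main__':
    scr(); t=lambda x,y:(225+x/3.6-.36,110+y/3.6-.36)
    rect([t(*q) for q in[(47,387),(246,391),(245,418),(47,413)]],15,'gb1'); rect([t(*q) for q in[(56,439),(254,453),(252,480),(53,464)]],15,'gb2')
    rect([t(*q) for q in[(377,221),(555,211),(574,450),(393,463)]],4,'board')
E
python3 tools.py; python3 -c "
from rig import ctrl
o=ctrl.get_obs(); print(o['joint_pos'].round(2),ctrl.finger_overhang,o['width'])"
```

```text
scraper n=390 [452.2 228.2] [406.6 140.8] phi -0.303
gb1 [396.7 364.3] [192.8  26. ] phi -0.032
gb2 [342.6 357.6] [192.9  26. ] phi -0.090
board [457.8  44.8] [236.4 176.8] phi -1.515
[-0.23  0.15  0.51  1.66 -0.08  1.35  1.91] 72.6 0.44762066932227457
```

```bash
python3 - <<'E'
s=open('tools.py').read()
s=s.replace("v,u=np.nonzero(m); rect(list(zip(u,v))","c=max(cv2.findContours(m,0,1)[0],key=cv2.contourArea)[:,0]; rect(c","").replace("%len(u)","%len(c)") if 0 else s.replace("v,u=np.nonzero(m); rect(list(zip(u,v)),9,'scraper n=%d'%len(u))","c=max(cv2.findContours(m,0,1)[0],key=cv2.contourArea)[:,0]; rect(c,9,'scraper')")
open('tools.py','w').write(s)
E
python3 -c "
import tools; tools.scr()"; echo '[512,-148.5,406,0.04]'>cmd.json; python3 -c "
from rig import ctrl;print(ctrl.get_obs()['eef_pos'])"
```

```text
scraper [451.1 339.5] [200.1  26.2] phi -0.045
[ 518.04318431 -156.66595666  405.24204413]
```

```bash
echo '[517.1,-158.4,406,0.04]'>cmd.json; python3 mv.py 450,60,300,.6,1; python3 mv.py 451,300,200,1.54,1 451,339.5,130,1.54,1;  python3 mv.py 451,339.5,100,1.54,1 451,339.5,77,1.54,3
```

```text
t 24.2 err [0.9, 1.7, -0.8] w 0.45 F [0.2 0.5 0. ] q [-0.    -0.021  1.     0.   ]
{"dx":0.233,"dy":0.884,"dz":0.424,"rx":0,"ry":0,"rz":-0.357}
t 24.2 err [68.0, -216.8, 105.2] w 0.45 F [0.2 0.5 0. ] q [-0.    -0.021  1.     0.   ]
{"dx":-0.546,"dy":0.789,"dz":0.4,"rx":0,"ry":0,"rz":-0.598}
{"dx":-0.635,"dy":0.92,"dz":0.68,"rx":0,"ry":0,"rz":-0.598}
t 24.2 err [67.0, -496.2, 275.2] w 0.45 F [0.2 0.5 0. ] q [-0.    -0.021  1.     0.   ]
{"dx":0.0,"dy":-0.0,"dz":0.12,"rx":0,"ry":0,"rz":0.0}
{"dx":0.0,"dy":-0.0,"dz":0.151,"rx":0,"ry":0,"rz":0.0}
{"dx":0.0,"dy":-0.0,"dz":0.181,"rx":0,"ry":0,"rz":0.0}
{"dx":0.0,"dy":-0.0,"dz":0.212,"rx":0,"ry":0,"rz":0.0}
```

Request:
play_rows([
  {"dx": 0.233, "dy": 0.884, "dz": 0.424, "rx": 0, "ry": 0, "rz": -0.357},
  {"dx": 0.233, "dy": 0.884, "dz": 0.424, "rx": 0, "ry": 0, "rz": -0.357},
  {"dx": 0.233, "dy": 0.884, "dz": 0.424, "rx": 0, "ry": 0, "rz": -0.357},
  {"dx": 0.233, "dy": 0.884, "dz": 0.424, "rx": 0, "ry": 0, "rz": -0.357},
  {"dx": 0.233, "dy": 0.884, "dz": 0.424, "rx": 0, "ry": 0, "rz": -0.357},
  {"dx": 0.233, "dy": 0.884, "dz": 0.424, "rx": 0, "ry": 0, "rz": -0.357},
  {"dx": 0.233, "dy": 0.884, "dz": 0.424, "rx": 0, "ry": 0, "rz": -0.357},
  {"dx": 0.233, "dy": 0.884, "dz": 0.424, "rx": 0, "ry": 0, "rz": -0.357},
  {"dx": 0.233, "dy": 0.884, "dz": 0.424, "rx": 0, "ry": 0, "rz": -0.357},
])

```text
time_s: 24.97
eef_pos: [450.5, 60.5, 299.9]
orientation: [-0.0, -0.297, 0.955, -0.0]
force: [0.6, -0.6, 0.0]
width: 0.453
finger_force: 0.0
```

Request:
play_rows([
  {"dx": -0.546, "dy": 0.789, "dz": 0.4, "rx": 0, "ry": 0, "rz": -0.598},
  {"dx": -0.546, "dy": 0.789, "dz": 0.4, "rx": 0, "ry": 0, "rz": -0.598},
  {"dx": -0.546, "dy": 0.789, "dz": 0.4, "rx": 0, "ry": 0, "rz": -0.598},
  {"dx": -0.546, "dy": 0.789, "dz": 0.4, "rx": 0, "ry": 0, "rz": -0.598},
  {"dx": -0.546, "dy": 0.789, "dz": 0.4, "rx": 0, "ry": 0, "rz": -0.598},
  {"dx": -0.546, "dy": 0.789, "dz": 0.4, "rx": 0, "ry": 0, "rz": -0.598},
  {"dx": -0.546, "dy": 0.789, "dz": 0.4, "rx": 0, "ry": 0, "rz": -0.598},
  {"dx": -0.546, "dy": 0.789, "dz": 0.4, "rx": 0, "ry": 0, "rz": -0.598},
  {"dx": -0.635, "dy": 0.92, "dz": 0.68, "rx": 0, "ry": 0, "rz": -0.598},
  {"dx": -0.635, "dy": 0.92, "dz": 0.68, "rx": 0, "ry": 0, "rz": -0.598},
  {"dx": -0.635, "dy": 0.92, "dz": 0.68, "rx": 0, "ry": 0, "rz": -0.598},
  {"dx": -0.635, "dy": 0.92, "dz": 0.68, "rx": 0, "ry": 0, "rz": -0.598},
])

```text
time_s: 25.97
eef_pos: [451.3, 338.7, 128.3]
orientation: [-0.002, -0.696, 0.718, -0.0]
force: [1.0, -0.5, 1.7]
width: 0.452
finger_force: 0.0
```

```bash
python3 - <<'E'
from h import *
import tools
o=ctrl.get_obs(); print(o['eef_pos'],o['orientation'],o['joint_pos'].round(2))
im=snap('scene','x.png'); p=im['pixels'].astype(int)
m=((p[...,2]>150)&(p[...,1]>130)&(p[...,0]<90)).astype(np.uint8); c=max(cv2.findContours(m,0,1)[0],key=cv2.contourArea)[:,0]
w=np.array([px2w(im,q,9)[:2] for q in c],np.float32); print(cv2.minAreaRect(w), w.min(0),w.max(0))
E
```

```text
[451.312 338.722 128.254] [-0.002 -0.696  0.718 -0.   ] [-0.71  0.44 -0.01  1.91  0.01  0.8   2.38]
((448.94195556640625, 291.0458679199219), (70.25238800048828, 21.484304428100586), 88.9954605102539) [438.17  255.755] [459.8   326.355]
```

Request:
play_rows([
  {"dx": 0, "dy": 0, "dz": 0.12, "rx": 0, "ry": 0, "rz": 0},
  {"dx": 0, "dy": 0, "dz": 0.151, "rx": 0, "ry": 0, "rz": 0},
  {"dx": 0, "dy": 0, "dz": 0.181, "rx": 0, "ry": 0, "rz": 0},
  {"dx": 0, "dy": 0, "dz": 0.212, "rx": 0, "ry": 0, "rz": 0},
  {"dx": 0, "dy": 0, "dz": 0.212, "rx": 0, "ry": 0, "rz": 0},
  {"dx": 0, "dy": 0, "dz": 0.212, "rx": 0, "ry": 0, "rz": 0},
])

```text
time_s: 26.52
eef_pos: [451.5, 339.2, 77.5]
orientation: [0.0, -0.696, 0.718, -0.0]
force: [1.0, -0.4, -0.4]
width: 0.45
finger_force: 0.0
```

Request:
play_rows([
  {"dx": 0, "dy": 0, "dz": 0, "rx": 0, "ry": 0, "rz": 0},
  {"dx": 0, "dy": 0, "dz": 0, "rx": 0, "ry": 0, "rz": 0},
  {"dx": 0, "dy": 0, "dz": 0, "rx": 0, "ry": 0, "rz": 0},
  {"dx": 0, "dy": 0, "dz": 0, "rx": 0, "ry": 0, "rz": 0},
  {"dx": 0, "dy": 0, "dz": 0, "rx": 0, "ry": 0, "rz": 0},
  {"dx": 0, "dy": 0, "dz": 0, "rx": 0, "ry": 0, "rz": 0},
  {"dx": 0, "dy": 0, "dz": 0, "rx": 0, "ry": 0, "rz": 0},
], grip=0)

```text
time_s: 27.1
eef_pos: [451.8, 339.8, 78.1]
orientation: [0.001, -0.696, 0.718, -0.0]
force: [-0.6, -1.2, 6.7]
width: 0.289
finger_force: 39.7
```

```bash
python3 mv.py 451,300,180,1.54,1; python3 - <<'E'
import math
th=.056; c,s=math.cos(th),math.sin(th)
for y in(-54,0,54): print(y,457.8-s*y,44.8+c*y)
E
```

```text
t 27.1 err [0.8, 0.2, 1.1] w 0.29 F [-0.6 -1.2  6.7] q [ 0.001 -0.696  0.718 -0.   ]
{"dx":0.158,"dy":-0.005,"dz":-0.412,"rx":0,"ry":0,"rz":0.0}
-54 460.8224197038108 -9.11535012530306
0 457.8 44.8
54 454.7775802961892 98.71535012530305
```

```bash
python3 mv.py 450,150,180,.8,1; python3 mv.py 461,-9,140,.056,1; python3 mv.py 461,-9,100,.056,1 461,-9,78.5,.056,4
```

```text
t 27.1 err [0.7, 39.7, -101.9] w 0.29 F [-0.6 -1.2  6.7] q [ 0.001 -0.696  0.718 -0.   ]
{"dx":0.6,"dy":-0.014,"dz":-0.0,"rx":0,"ry":0,"rz":0.471}
t 27.1 err [1.9, 189.8, -101.9] w 0.29 F [-0.6 -1.2  6.7] q [ 0.001 -0.696  0.718 -0.   ]
{"dx":0.426,"dy":-0.475,"dz":0.16,"rx":0,"ry":0,"rz":0.474}
t 27.1 err [-9.2, 348.9, -61.9] w 0.29 F [-0.6 -1.2  6.7] q [ 0.001 -0.696  0.718 -0.   ]
{"dx":-0.0,"dy":0.0,"dz":0.16,"rx":0,"ry":0,"rz":-0.0}
{"dx":-0.0,"dy":0.0,"dz":0.181,"rx":0,"ry":0,"rz":-0.0}
{"dx":-0.0,"dy":0.0,"dz":0.203,"rx":0,"ry":0,"rz":-0.0}
{"dx":-0.0,"dy":0.0,"dz":0.225,"rx":0,"ry":0,"rz":-0.0}
{"dx":-0.0,"dy":0.0,"dz":0.246,"rx":0,"ry":0,"rz":-0.0}
```

Request:
play_rows([
  {"dx": 0, "dy": 0, "dz": -0.1, "rx": 0, "ry": 0, "rz": 0},
  {"dx": 0, "dy": 0, "dz": -0.2, "rx": 0, "ry": 0, "rz": 0},
  {"dx": 0, "dy": 0, "dz": -0.3, "rx": 0, "ry": 0, "rz": 0},
  {"dx": 0.158, "dy": -0.005, "dz": -0.412, "rx": 0, "ry": 0, "rz": 0},
  {"dx": 0.158, "dy": -0.005, "dz": -0.412, "rx": 0, "ry": 0, "rz": 0},
  {"dx": 0.158, "dy": -0.005, "dz": -0.412, "rx": 0, "ry": 0, "rz": 0},
])

```text
time_s: 27.6
eef_pos: [452.5, 297.8, 181.8]
orientation: [0.002, -0.695, 0.719, -0.001]
force: [-0.3, 0.2, -0.2]
width: 0.291
finger_force: 39.4
```

Request:
play_rows([
  {"dx": 0.1, "dy": -0.002, "dz": 0, "rx": 0, "ry": 0, "rz": 0.078},
  {"dx": 0.2, "dy": -0.005, "dz": 0, "rx": 0, "ry": 0, "rz": 0.157},
  {"dx": 0.3, "dy": -0.007, "dz": 0, "rx": 0, "ry": 0, "rz": 0.235},
  {"dx": 0.4, "dy": -0.009, "dz": 0, "rx": 0, "ry": 0, "rz": 0.314},
  {"dx": 0.5, "dy": -0.012, "dz": 0, "rx": 0, "ry": 0, "rz": 0.392},
  {"dx": 0.6, "dy": -0.014, "dz": 0, "rx": 0, "ry": 0, "rz": 0.471},
  {"dx": 0.6, "dy": -0.014, "dz": 0, "rx": 0, "ry": 0, "rz": 0.471},
  {"dx": 0.6, "dy": -0.014, "dz": 0, "rx": 0, "ry": 0, "rz": 0.471},
])

```text
time_s: 28.27
eef_pos: [449.4, 149.2, 179.0]
orientation: [-0.001, -0.389, 0.921, 0.0]
force: [0.8, 0.8, -0.2]
width: 0.288
finger_force: 39.4
```

Request:
play_rows([
  {"dx": 0.071, "dy": -0.079, "dz": 0.027, "rx": 0, "ry": 0, "rz": 0.079},
  {"dx": 0.142, "dy": -0.158, "dz": 0.053, "rx": 0, "ry": 0, "rz": 0.158},
  {"dx": 0.213, "dy": -0.238, "dz": 0.08, "rx": 0, "ry": 0, "rz": 0.237},
  {"dx": 0.284, "dy": -0.317, "dz": 0.107, "rx": 0, "ry": 0, "rz": 0.316},
  {"dx": 0.355, "dy": -0.396, "dz": 0.133, "rx": 0, "ry": 0, "rz": 0.395},
  {"dx": 0.426, "dy": -0.475, "dz": 0.16, "rx": 0, "ry": 0, "rz": 0.474},
  {"dx": 0.426, "dy": -0.475, "dz": 0.16, "rx": 0, "ry": 0, "rz": 0.474},
  {"dx": 0.426, "dy": -0.475, "dz": 0.16, "rx": 0, "ry": 0, "rz": 0.474},
])

```text
time_s: 28.93
eef_pos: [460.9, -9.1, 139.0]
orientation: [-0.001, -0.028, 1.0, -0.0]
force: [0.3, -0.0, -0.2]
width: 0.288
finger_force: 39.4
```

Request:
play_rows([
  {"dx": 0, "dy": 0, "dz": 0.08, "rx": 0, "ry": 0, "rz": 0},
  {"dx": 0, "dy": 0, "dz": 0.16, "rx": 0, "ry": 0, "rz": 0},
  {"dx": 0, "dy": 0, "dz": 0.181, "rx": 0, "ry": 0, "rz": 0},
  {"dx": 0, "dy": 0, "dz": 0.203, "rx": 0, "ry": 0, "rz": 0},
  {"dx": 0, "dy": 0, "dz": 0.225, "rx": 0, "ry": 0, "rz": 0},
  {"dx": 0, "dy": 0, "dz": 0.246, "rx": 0, "ry": 0, "rz": 0},
  {"dx": 0, "dy": 0, "dz": 0.246, "rx": 0, "ry": 0, "rz": 0},
  {"dx": 0, "dy": 0, "dz": 0.246, "rx": 0, "ry": 0, "rz": 0},
])

```text
time_s: 29.6
eef_pos: [461.6, -8.6, 79.0]
orientation: [0.001, -0.028, 1.0, 0.001]
force: [-0.1, 1.3, 3.5]
width: 0.29
finger_force: 39.9
```

Request:
play_rows([
  {"dx": 0, "dy": 0, "dz": 0, "rx": 0, "ry": 0, "rz": 0},
  {"dx": 0, "dy": 0, "dz": 0, "rx": 0, "ry": 0, "rz": 0},
  {"dx": 0, "dy": 0, "dz": 0, "rx": 0, "ry": 0, "rz": 0},
  {"dx": 0, "dy": 0, "dz": -0.08, "rx": 0, "ry": 0, "rz": 0},
  {"dx": 0, "dy": 0, "dz": -0.2, "rx": 0, "ry": 0, "rz": 0},
  {"dx": 0, "dy": 0, "dz": -0.32, "rx": 0, "ry": 0, "rz": 0},
  {"dx": 0, "dy": 0, "dz": -0.4, "rx": 0, "ry": 0, "rz": 0},
  {"dx": 0, "dy": 0, "dz": -0.4, "rx": 0, "ry": 0, "rz": 0},
], grip=0.42)

```text
time_s: 30.27
eef_pos: [463.5, -9.5, 182.3]
orientation: [0.004, -0.027, 1.0, 0.001]
force: [0.4, 1.2, 0.2]
width: 0.421
finger_force: 0.0
```

```bash
echo '[461,-9,178.5,0.056]'>cmd.json; python3 mv.py 430,180,180,.9,1; python3 mv.py 397,364,130,1.539,1 ;  python3 mv.py 397,364,100,1.539,1 397,364,78.5,1.539,3
```

```text
t 30.3 err [2.5, -0.5, 3.8] w 0.42 F [0.4 1.2 0.2] q [ 0.004 -0.027  1.     0.001]
{"dx":0.081,"dy":0.762,"dz":-0.006,"rx":0,"ry":0,"rz":-0.537}
t 30.3 err [33.4, -189.6, 2.3] w 0.42 F [0.4 1.2 0.2] q [ 0.004 -0.027  1.     0.001]
{"dx":-0.494,"dy":0.561,"dz":0.2,"rx":0,"ry":0,"rz":-0.407}
t 30.3 err [66.4, -373.5, 52.3] w 0.42 F [0.4 1.2 0.2] q [ 0.004 -0.027  1.     0.001]
{"dx":0.0,"dy":0.0,"dz":0.12,"rx":0,"ry":0,"rz":-0.0}
{"dx":0.0,"dy":0.0,"dz":0.149,"rx":0,"ry":0,"rz":-0.0}
{"dx":0.0,"dy":0.0,"dz":0.177,"rx":0,"ry":0,"rz":-0.0}
{"dx":0.0,"dy":0.0,"dz":0.206,"rx":0,"ry":0,"rz":-0.0}
```

Request:
play_rows([
  {"dx": 0.081, "dy": 0.762, "dz": -0.006, "rx": 0, "ry": 0, "rz": -0.537},
  {"dx": 0.081, "dy": 0.762, "dz": -0.006, "rx": 0, "ry": 0, "rz": -0.537},
  {"dx": 0.081, "dy": 0.762, "dz": -0.006, "rx": 0, "ry": 0, "rz": -0.537},
  {"dx": 0.081, "dy": 0.762, "dz": -0.006, "rx": 0, "ry": 0, "rz": -0.537},
  {"dx": 0.081, "dy": 0.762, "dz": -0.006, "rx": 0, "ry": 0, "rz": -0.537},
  {"dx": 0.081, "dy": 0.762, "dz": -0.006, "rx": 0, "ry": 0, "rz": -0.537},
  {"dx": 0.081, "dy": 0.762, "dz": -0.006, "rx": 0, "ry": 0, "rz": -0.537},
  {"dx": 0.081, "dy": 0.762, "dz": -0.006, "rx": 0, "ry": 0, "rz": -0.537},
  {"dx": 0.081, "dy": 0.762, "dz": -0.006, "rx": 0, "ry": 0, "rz": -0.537},
])

```text
time_s: 31.02
eef_pos: [429.7, 179.3, 179.2]
orientation: [-0.001, -0.433, 0.901, -0.0]
force: [1.2, -0.1, -0.7]
width: 0.415
finger_force: 0.0
```

Request:
play_rows([
  {"dx": -0.494, "dy": 0.561, "dz": 0.2, "rx": 0, "ry": 0, "rz": -0.407},
  {"dx": -0.494, "dy": 0.561, "dz": 0.2, "rx": 0, "ry": 0, "rz": -0.407},
  {"dx": -0.494, "dy": 0.561, "dz": 0.2, "rx": 0, "ry": 0, "rz": -0.407},
  {"dx": -0.494, "dy": 0.561, "dz": 0.2, "rx": 0, "ry": 0, "rz": -0.407},
  {"dx": -0.494, "dy": 0.561, "dz": 0.2, "rx": 0, "ry": 0, "rz": -0.407},
  {"dx": -0.494, "dy": 0.561, "dz": 0.2, "rx": 0, "ry": 0, "rz": -0.407},
  {"dx": -0.494, "dy": 0.561, "dz": 0.2, "rx": 0, "ry": 0, "rz": -0.407},
  {"dx": -0.494, "dy": 0.561, "dz": 0.2, "rx": 0, "ry": 0, "rz": -0.407},
])

```text
time_s: 31.68
eef_pos: [397.7, 362.2, 129.5]
orientation: [-0.001, -0.694, 0.72, -0.0]
force: [0.4, -0.7, 0.1]
width: 0.418
finger_force: 0.0
```

Request:
play_rows([
  {"dx": 0, "dy": 0, "dz": 0.12, "rx": 0, "ry": 0, "rz": 0},
  {"dx": 0, "dy": 0, "dz": 0.149, "rx": 0, "ry": 0, "rz": 0},
  {"dx": 0, "dy": 0, "dz": 0.177, "rx": 0, "ry": 0, "rz": 0},
  {"dx": 0, "dy": 0, "dz": 0.206, "rx": 0, "ry": 0, "rz": 0},
  {"dx": 0, "dy": 0, "dz": 0.206, "rx": 0, "ry": 0, "rz": 0},
  {"dx": 0, "dy": 0, "dz": 0.206, "rx": 0, "ry": 0, "rz": 0},
])

```text
time_s: 32.18
eef_pos: [397.5, 363.4, 78.6]
orientation: [0.0, -0.695, 0.719, -0.0]
force: [0.3, 0.4, 0.1]
width: 0.417
finger_force: 0.0
```

Request:
play_rows([
  {"dx": 0, "dy": 0, "dz": 0, "rx": 0, "ry": 0, "rz": 0},
  {"dx": 0, "dy": 0, "dz": 0, "rx": 0, "ry": 0, "rz": 0},
  {"dx": 0, "dy": 0, "dz": 0, "rx": 0, "ry": 0, "rz": 0},
  {"dx": 0, "dy": 0, "dz": 0, "rx": 0, "ry": 0, "rz": 0},
  {"dx": 0, "dy": 0, "dz": 0, "rx": 0, "ry": 0, "rz": 0},
  {"dx": 0, "dy": 0, "dz": 0, "rx": 0, "ry": 0, "rz": 0},
  {"dx": 0, "dy": 0, "dz": 0, "rx": 0, "ry": 0, "rz": 0},
], grip=0)

```text
time_s: 32.77
eef_pos: [397.8, 364.2, 79.3]
orientation: [0.001, -0.695, 0.719, -0.0]
force: [-0.4, -1.5, 5.8]
width: 0.267
finger_force: 40.6
```

```bash
python3 mv.py 397,364,160,1.539,2 410,300,180,1.5,2;python3 mv.py 440,150,180,.8,1; python3 mv.py 458,45,140,.056,1; python3 mv.py 458,45,100,.056,1 458,45,80.5,.056,4
```

```text
t 32.8 err [0.7, 0.2, 0.8] w 0.27 F [-0.4 -1.5  5.8] q [ 0.001 -0.695  0.719 -0.   ]
{"dx":0.0,"dy":0.0,"dz":-0.163,"rx":0,"ry":0,"rz":-0.0}
{"dx":0.0,"dy":0.0,"dz":-0.326,"rx":0,"ry":0,"rz":-0.0}
{"dx":0.127,"dy":-0.03,"dz":-0.366,"rx":0,"ry":0,"rz":0.012}
{"dx":0.254,"dy":-0.06,"dz":-0.406,"rx":0,"ry":0,"rz":0.025}
t 32.8 err [-12.3, 64.1, -100.7] w 0.27 F [-0.4 -1.5  5.8] q [ 0.001 -0.695  0.719 -0.   ]
{"dx":0.59,"dy":-0.162,"dz":-0.0,"rx":0,"ry":0,"rz":0.445}
t 32.8 err [-42.2, 214.1, -100.7] w 0.27 F [-0.4 -1.5  5.8] q [ 0.001 -0.695  0.719 -0.   ]
{"dx":0.251,"dy":-0.344,"dz":0.16,"rx":0,"ry":0,"rz":0.474}
t 32.8 err [-60.2, 319.0, -60.7] w 0.27 F [-0.4 -1.5  5.8] q [ 0.001 -0.695  0.719 -0.   ]
{"dx":0.0,"dy":-0.001,"dz":0.16,"rx":0,"ry":0,"rz":0.0}
{"dx":0.0,"dy":-0.001,"dz":0.179,"rx":0,"ry":0,"rz":0.0}
{"dx":0.0,"dy":-0.001,"dz":0.199,"rx":0,"ry":0,"rz":0.0}
{"dx":0.0,"dy":-0.001,"dz":0.218,"rx":0,"ry":0,"rz":0.0}
{"dx":0.0,"dy":-0.001,"dz":0.238,"rx":0,"ry":0,"rz":0.0}
```

Request:
play_rows([
  {"dx": 0, "dy": 0, "dz": -0.163, "rx": 0, "ry": 0, "rz": 0},
  {"dx": 0, "dy": 0, "dz": -0.326, "rx": 0, "ry": 0, "rz": 0},
  {"dx": 0.127, "dy": -0.03, "dz": -0.366, "rx": 0, "ry": 0, "rz": 0.012},
  {"dx": 0.254, "dy": -0.06, "dz": -0.406, "rx": 0, "ry": 0, "rz": 0.025},
  {"dx": 0.254, "dy": -0.06, "dz": -0.406, "rx": 0, "ry": 0, "rz": 0.025},
])

```text
time_s: 33.18
eef_pos: [412.6, 293.4, 181.6]
orientation: [0.0, -0.678, 0.735, -0.002]
force: [0.1, -0.8, -1.1]
width: 0.265
finger_force: 39.9
```

Request:
play_rows([
  {"dx": 0.098, "dy": -0.027, "dz": 0, "rx": 0, "ry": 0, "rz": 0.074},
  {"dx": 0.197, "dy": -0.054, "dz": 0, "rx": 0, "ry": 0, "rz": 0.148},
  {"dx": 0.295, "dy": -0.081, "dz": 0, "rx": 0, "ry": 0, "rz": 0.222},
  {"dx": 0.393, "dy": -0.108, "dz": 0, "rx": 0, "ry": 0, "rz": 0.297},
  {"dx": 0.492, "dy": -0.135, "dz": 0, "rx": 0, "ry": 0, "rz": 0.371},
  {"dx": 0.59, "dy": -0.162, "dz": 0, "rx": 0, "ry": 0, "rz": 0.445},
  {"dx": 0.59, "dy": -0.162, "dz": 0, "rx": 0, "ry": 0, "rz": 0.445},
  {"dx": 0.59, "dy": -0.162, "dz": 0, "rx": 0, "ry": 0, "rz": 0.445},
])

```text
time_s: 33.85
eef_pos: [439.8, 148.2, 179.6]
orientation: [-0.0, -0.388, 0.922, -0.0]
force: [-0.5, -0.0, -0.0]
width: 0.265
finger_force: 39.9
```

Request:
play_rows([
  {"dx": 0.042, "dy": -0.057, "dz": 0.027, "rx": 0, "ry": 0, "rz": 0.079},
  {"dx": 0.084, "dy": -0.115, "dz": 0.053, "rx": 0, "ry": 0, "rz": 0.158},
  {"dx": 0.126, "dy": -0.172, "dz": 0.08, "rx": 0, "ry": 0, "rz": 0.237},
  {"dx": 0.167, "dy": -0.229, "dz": 0.107, "rx": 0, "ry": 0, "rz": 0.316},
  {"dx": 0.209, "dy": -0.287, "dz": 0.133, "rx": 0, "ry": 0, "rz": 0.395},
  {"dx": 0.251, "dy": -0.344, "dz": 0.16, "rx": 0, "ry": 0, "rz": 0.474},
  {"dx": 0.251, "dy": -0.344, "dz": 0.16, "rx": 0, "ry": 0, "rz": 0.474},
  {"dx": 0.251, "dy": -0.344, "dz": 0.16, "rx": 0, "ry": 0, "rz": 0.474},
])

```text
time_s: 34.52
eef_pos: [457.6, 45.3, 139.4]
orientation: [-0.001, -0.029, 1.0, 0.0]
force: [0.3, 1.1, -1.2]
width: 0.268
finger_force: 39.8
```

Request:
play_rows([
  {"dx": 0, "dy": -0.001, "dz": 0.08, "rx": 0, "ry": 0, "rz": 0},
  {"dx": 0, "dy": -0.001, "dz": 0.16, "rx": 0, "ry": 0, "rz": 0},
  {"dx": 0, "dy": -0.001, "dz": 0.179, "rx": 0, "ry": 0, "rz": 0},
  {"dx": 0, "dy": -0.001, "dz": 0.199, "rx": 0, "ry": 0, "rz": 0},
  {"dx": 0, "dy": -0.001, "dz": 0.218, "rx": 0, "ry": 0, "rz": 0},
  {"dx": 0, "dy": -0.001, "dz": 0.238, "rx": 0, "ry": 0, "rz": 0},
  {"dx": 0, "dy": -0.001, "dz": 0.238, "rx": 0, "ry": 0, "rz": 0},
  {"dx": 0, "dy": -0.001, "dz": 0.238, "rx": 0, "ry": 0, "rz": 0},
])

```text
time_s: 35.18
eef_pos: [458.2, 44.7, 80.7]
orientation: [0.0, -0.028, 1.0, 0.0]
force: [-0.5, 0.1, -1.2]
width: 0.267
finger_force: 39.9
```

Request:
play_rows([
  {"dx": 0, "dy": 0, "dz": 0.005, "rx": 0, "ry": 0, "rz": 0},
  {"dx": 0, "dy": 0, "dz": 0.005, "rx": 0, "ry": 0, "rz": 0},
])

```text
time_s: 35.35
eef_pos: [458.3, 44.6, 80.3]
orientation: [0.0, -0.028, 1.0, 0.0]
force: [-2.0, -0.4, 9.3]
width: 0.27
finger_force: 40.9
```

Request:
play_rows([
  {"dx": 0, "dy": 0, "dz": 0, "rx": 0, "ry": 0, "rz": 0},
  {"dx": 0, "dy": 0, "dz": 0, "rx": 0, "ry": 0, "rz": 0},
  {"dx": 0, "dy": 0, "dz": 0, "rx": 0, "ry": 0, "rz": 0},
  {"dx": 0, "dy": 0, "dz": -0.08, "rx": 0, "ry": 0, "rz": 0},
  {"dx": 0, "dy": 0, "dz": -0.2, "rx": 0, "ry": 0, "rz": 0},
  {"dx": 0, "dy": 0, "dz": -0.32, "rx": 0, "ry": 0, "rz": 0},
  {"dx": 0, "dy": 0, "dz": -0.4, "rx": 0, "ry": 0, "rz": 0},
  {"dx": 0, "dy": 0, "dz": -0.4, "rx": 0, "ry": 0, "rz": 0},
], grip=0.42)

```text
time_s: 36.02
eef_pos: [460.6, 44.8, 183.0]
orientation: [0.004, -0.028, 1.0, 0.001]
force: [0.9, -0.5, -0.4]
width: 0.416
finger_force: 0.0
```

```bash
echo '[458,45,179.2,0.056]'>cmd.json; python3 mv.py 400,200,180,.8,1; python3 mv.py 342.5,357.5,130,1.481,1 ;  python3 mv.py 342.5,357.5,100,1.481,1 342.5,357.5,78.5,1.481,3; python3 mv.py 342.5,357.5,160,1.481,2 370,300,180,1.45,2;python3 mv.py 430,190,180,.75,1; python3 mv.py 455,99,140,.056,1; python3 mv.py 455,99,100,.056,1 455,99,79.3,.056,4
```

```text
t 36.0 err [2.6, -0.2, 3.8] w 0.42 F [ 0.9 -0.5 -0.4] q [ 0.004 -0.028  1.     0.001]
{"dx":0.197,"dy":0.632,"dz":-0.003,"rx":0,"ry":0,"rz":-0.474}
t 36.0 err [60.6, -155.2, 3.0] w 0.42 F [ 0.9 -0.5 -0.4] q [ 0.004 -0.028  1.     0.001]
{"dx":-0.292,"dy":0.604,"dz":0.2,"rx":0,"ry":0,"rz":-0.433}
t 36.0 err [118.1, -312.7, 53.0] w 0.42 F [ 0.9 -0.5 -0.4] q [ 0.004 -0.028  1.     0.001]
{"dx":0.0,"dy":-0.0,"dz":0.12,"rx":0,"ry":0,"rz":-0.0}
{"dx":0.0,"dy":-0.0,"dz":0.148,"rx":0,"ry":0,"rz":-0.0}
{"dx":0.0,"dy":-0.0,"dz":0.177,"rx":0,"ry":0,"rz":-0.0}
{"dx":0.0,"dy":-0.0,"dz":0.206,"rx":0,"ry":0,"rz":-0.0}
t 36.0 err [118.1, -312.7, 104.5] w 0.42 F [ 0.9 -0.5 -0.4] q [ 0.004 -0.028  1.     0.001]
{"dx":0.0,"dy":-0.0,"dz":-0.163,"rx":0,"ry":0,"rz":-0.0}
{"dx":0.0,"dy":-0.0,"dz":-0.326,"rx":0,"ry":0,"rz":-0.0}
{"dx":0.11,"dy":-0.065,"dz":-0.366,"rx":0,"ry":0,"rz":0.01}
{"dx":0.219,"dy":-0.131,"dz":-0.406,"rx":0,"ry":0,"rz":0.02}
t 36.0 err [90.4, -255.2, 3.0] w 0.42 F [ 0.9 -0.5 -0.4] q [ 0.004 -0.028  1.     0.001]
{"dx":0.408,"dy":-0.291,"dz":-0.0,"rx":0,"ry":0,"rz":0.445}
t 36.0 err [30.6, -145.2, 3.0] w 0.42 F [ 0.9 -0.5 -0.4] q [ 0.004 -0.028  1.     0.001]
{"dx":0.175,"dy":-0.334,"dz":0.16,"rx":0,"ry":0,"rz":0.442}
t 36.0 err [5.7, -54.3, 43.0] w 0.42 F [ 0.9 -0.5 -0.4] q [ 0.004 -0.028  1.     0.001]
{"dx":-0.0,"dy":-0.0,"dz":0.16,"rx":0,"ry":0,"rz":-0.0}
{"dx":-0.0,"dy":-0.0,"dz":0.18,"rx":0,"ry":0,"rz":-0.0}
{"dx":-0.0,"dy":-0.0,"dz":0.201,"rx":0,"ry":0,"rz":-0.0}
{"dx":-0.0,"dy":-0.0,"dz":0.222,"rx":0,"ry":0,"rz":-0.0}
{"dx":-0.0,"dy":-0.0,"dz":0.243,"rx":0,"ry":0,"rz":-0.0}
```

Request:
play_rows([
  {"dx": 0.197, "dy": 0.632, "dz": -0.003, "rx": 0, "ry": 0, "rz": -0.474},
  {"dx": 0.197, "dy": 0.632, "dz": -0.003, "rx": 0, "ry": 0, "rz": -0.474},
  {"dx": 0.197, "dy": 0.632, "dz": -0.003, "rx": 0, "ry": 0, "rz": -0.474},
  {"dx": 0.197, "dy": 0.632, "dz": -0.003, "rx": 0, "ry": 0, "rz": -0.474},
  {"dx": 0.197, "dy": 0.632, "dz": -0.003, "rx": 0, "ry": 0, "rz": -0.474},
  {"dx": 0.197, "dy": 0.632, "dz": -0.003, "rx": 0, "ry": 0, "rz": -0.474},
  {"dx": 0.197, "dy": 0.632, "dz": -0.003, "rx": 0, "ry": 0, "rz": -0.474},
  {"dx": 0.197, "dy": 0.632, "dz": -0.003, "rx": 0, "ry": 0, "rz": -0.474},
])

```text
time_s: 36.68
eef_pos: [399.6, 199.2, 179.2]
orientation: [-0.001, -0.388, 0.922, -0.0]
force: [0.2, 0.2, 0.9]
width: 0.414
finger_force: 0.0
```

Request:
play_rows([
  {"dx": -0.292, "dy": 0.604, "dz": 0.2, "rx": 0, "ry": 0, "rz": -0.433},
  {"dx": -0.292, "dy": 0.604, "dz": 0.2, "rx": 0, "ry": 0, "rz": -0.433},
  {"dx": -0.292, "dy": 0.604, "dz": 0.2, "rx": 0, "ry": 0, "rz": -0.433},
  {"dx": -0.292, "dy": 0.604, "dz": 0.2, "rx": 0, "ry": 0, "rz": -0.433},
  {"dx": -0.292, "dy": 0.604, "dz": 0.2, "rx": 0, "ry": 0, "rz": -0.433},
  {"dx": -0.292, "dy": 0.604, "dz": 0.2, "rx": 0, "ry": 0, "rz": -0.433},
  {"dx": -0.292, "dy": 0.604, "dz": 0.2, "rx": 0, "ry": 0, "rz": -0.433},
  {"dx": -0.292, "dy": 0.604, "dz": 0.2, "rx": 0, "ry": 0, "rz": -0.433},
  {"dx": -0.292, "dy": 0.604, "dz": 0.2, "rx": 0, "ry": 0, "rz": -0.433},
])

```text
time_s: 37.43
eef_pos: [343.3, 356.1, 129.8]
orientation: [-0.0, -0.673, 0.74, -0.0]
force: [-0.0, -0.8, 0.3]
width: 0.418
finger_force: 0.0
```

Request:
play_rows([
  {"dx": 0, "dy": 0, "dz": 0.12, "rx": 0, "ry": 0, "rz": 0},
  {"dx": 0, "dy": 0, "dz": 0.148, "rx": 0, "ry": 0, "rz": 0},
  {"dx": 0, "dy": 0, "dz": 0.177, "rx": 0, "ry": 0, "rz": 0},
  {"dx": 0, "dy": 0, "dz": 0.206, "rx": 0, "ry": 0, "rz": 0},
  {"dx": 0, "dy": 0, "dz": 0.206, "rx": 0, "ry": 0, "rz": 0},
  {"dx": 0, "dy": 0, "dz": 0.206, "rx": 0, "ry": 0, "rz": 0},
])

```text
time_s: 37.93
eef_pos: [342.7, 357.1, 78.5]
orientation: [0.0, -0.674, 0.739, -0.0]
force: [-0.0, 0.0, 0.2]
width: 0.421
finger_force: 0.0
```

Request:
play_rows([
  {"dx": 0, "dy": 0, "dz": 0, "rx": 0, "ry": 0, "rz": 0},
  {"dx": 0, "dy": 0, "dz": 0, "rx": 0, "ry": 0, "rz": 0},
  {"dx": 0, "dy": 0, "dz": 0, "rx": 0, "ry": 0, "rz": 0},
  {"dx": 0, "dy": 0, "dz": 0, "rx": 0, "ry": 0, "rz": 0},
  {"dx": 0, "dy": 0, "dz": 0, "rx": 0, "ry": 0, "rz": 0},
  {"dx": 0, "dy": 0, "dz": 0, "rx": 0, "ry": 0, "rz": 0},
  {"dx": 0, "dy": 0, "dz": 0, "rx": 0, "ry": 0, "rz": 0},
], grip=0)

```text
time_s: 38.52
eef_pos: [343.0, 357.7, 79.2]
orientation: [0.001, -0.674, 0.739, 0.0]
force: [-0.5, 0.1, 5.2]
width: 0.263
finger_force: 40.4
```

Request:
play_rows([
  {"dx": 0, "dy": 0, "dz": -0.163, "rx": 0, "ry": 0, "rz": 0},
  {"dx": 0, "dy": 0, "dz": -0.326, "rx": 0, "ry": 0, "rz": 0},
  {"dx": 0.11, "dy": -0.065, "dz": -0.366, "rx": 0, "ry": 0, "rz": 0.01},
  {"dx": 0.219, "dy": -0.131, "dz": -0.406, "rx": 0, "ry": 0, "rz": 0.02},
  {"dx": 0.219, "dy": -0.131, "dz": -0.406, "rx": 0, "ry": 0, "rz": 0.02},
])

```text
time_s: 38.93
eef_pos: [373.7, 294.4, 181.8]
orientation: [0.001, -0.659, 0.752, -0.002]
force: [0.8, -1.0, -1.0]
width: 0.262
finger_force: 39.7
```

Request:
play_rows([
  {"dx": 0.068, "dy": -0.049, "dz": 0, "rx": 0, "ry": 0, "rz": 0.074},
  {"dx": 0.136, "dy": -0.097, "dz": 0, "rx": 0, "ry": 0, "rz": 0.148},
  {"dx": 0.204, "dy": -0.146, "dz": 0, "rx": 0, "ry": 0, "rz": 0.222},
  {"dx": 0.272, "dy": -0.194, "dz": 0, "rx": 0, "ry": 0, "rz": 0.297},
  {"dx": 0.34, "dy": -0.243, "dz": 0, "rx": 0, "ry": 0, "rz": 0.371},
  {"dx": 0.408, "dy": -0.291, "dz": 0, "rx": 0, "ry": 0, "rz": 0.445},
  {"dx": 0.408, "dy": -0.291, "dz": 0, "rx": 0, "ry": 0, "rz": 0.445},
  {"dx": 0.408, "dy": -0.291, "dz": 0, "rx": 0, "ry": 0, "rz": 0.445},
])

```text
time_s: 39.6
eef_pos: [430.0, 188.4, 179.5]
orientation: [-0.0, -0.365, 0.931, -0.0]
force: [0.2, 1.2, 0.2]
width: 0.266
finger_force: 39.7
```

Request:
play_rows([
  {"dx": 0.029, "dy": -0.056, "dz": 0.027, "rx": 0, "ry": 0, "rz": 0.074},
  {"dx": 0.058, "dy": -0.111, "dz": 0.053, "rx": 0, "ry": 0, "rz": 0.147},
  {"dx": 0.088, "dy": -0.167, "dz": 0.08, "rx": 0, "ry": 0, "rz": 0.221},
  {"dx": 0.117, "dy": -0.223, "dz": 0.107, "rx": 0, "ry": 0, "rz": 0.295},
  {"dx": 0.146, "dy": -0.278, "dz": 0.133, "rx": 0, "ry": 0, "rz": 0.368},
  {"dx": 0.175, "dy": -0.334, "dz": 0.16, "rx": 0, "ry": 0, "rz": 0.442},
  {"dx": 0.175, "dy": -0.334, "dz": 0.16, "rx": 0, "ry": 0, "rz": 0.442},
  {"dx": 0.175, "dy": -0.334, "dz": 0.16, "rx": 0, "ry": 0, "rz": 0.442},
])

```text
time_s: 40.27
eef_pos: [454.3, 99.1, 139.4]
orientation: [-0.001, -0.029, 1.0, 0.0]
force: [0.4, 1.0, -1.1]
width: 0.265
finger_force: 39.7
```

Request:
play_rows([
  {"dx": 0, "dy": 0, "dz": 0.08, "rx": 0, "ry": 0, "rz": 0},
  {"dx": 0, "dy": 0, "dz": 0.16, "rx": 0, "ry": 0, "rz": 0},
  {"dx": 0, "dy": 0, "dz": 0.18, "rx": 0, "ry": 0, "rz": 0},
  {"dx": 0, "dy": 0, "dz": 0.201, "rx": 0, "ry": 0, "rz": 0},
  {"dx": 0, "dy": 0, "dz": 0.222, "rx": 0, "ry": 0, "rz": 0},
  {"dx": 0, "dy": 0, "dz": 0.24, "rx": 0, "ry": 0, "rz": 0},
  {"dx": 0, "dy": 0, "dz": 0.243, "rx": 0, "ry": 0, "rz": 0},
  {"dx": 0, "dy": 0, "dz": 0.243, "rx": 0, "ry": 0, "rz": 0},
])

```text
time_s: 40.93
eef_pos: [455.4, 99.3, 80.2]
orientation: [0.0, -0.028, 1.0, 0.001]
force: [-1.7, 1.4, 5.1]
width: 0.264
finger_force: 40.4
```

Request:
play_rows([
  {"dx": 0, "dy": 0, "dz": 0, "rx": 0, "ry": 0, "rz": 0},
  {"dx": 0, "dy": 0, "dz": 0, "rx": 0, "ry": 0, "rz": 0},
  {"dx": 0, "dy": 0, "dz": 0, "rx": 0, "ry": 0, "rz": 0},
  {"dx": 0, "dy": 0, "dz": -0.08, "rx": 0, "ry": 0, "rz": 0},
  {"dx": 0, "dy": 0, "dz": -0.2, "rx": 0, "ry": 0, "rz": 0},
  {"dx": 0, "dy": 0, "dz": -0.32, "rx": 0, "ry": 0, "rz": 0},
  {"dx": 0, "dy": 0, "dz": -0.48, "rx": 0, "ry": 0, "rz": 0},
  {"dx": 0, "dy": 0, "dz": -0.64, "rx": 0, "ry": 0, "rz": 0},
  {"dx": 0, "dy": 0, "dz": -0.8, "rx": 0, "ry": 0, "rz": 0},
  {"dx": 0, "dy": 0.8, "dz": -0.8, "rx": 0, "ry": 0, "rz": 0},
  {"dx": 0, "dy": 0.8, "dz": -0.8, "rx": 0, "ry": 0, "rz": 0},
  {"dx": 0, "dy": 0.8, "dz": -0.8, "rx": 0, "ry": 0, "rz": 0},
  {"dx": 0, "dy": 0.8, "dz": -0.8, "rx": 0, "ry": 0, "rz": 0},
  {"dx": 0, "dy": 0.8, "dz": -0.8, "rx": 0, "ry": 0, "rz": 0},
  {"dx": 0, "dy": 0.8, "dz": -0.8, "rx": 0, "ry": 0, "rz": 0},
  {"dx": 0, "dy": 0.8, "dz": -0.8, "rx": 0, "ry": 0, "rz": 0},
], grip=0.42)

```text
time_s: 42.27
eef_pos: [443.0, 300.5, 278.8]
orientation: [-0.0, -0.03, 1.0, -0.0]
force: [0.5, -2.1, -0.2]
width: 0.419
finger_force: 0.0
```

```bash
python3 - <<'E'
from h import *
im=snap('top','t9.png'); c=cv2.resize(im['pixels'][110:260,225:445],None,fx=3.6,fy=3.6,interpolation=2); cv2.imwrite('pics/t9c.png',c)
E
```

```text
(no output)
```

View pics/t9c.png

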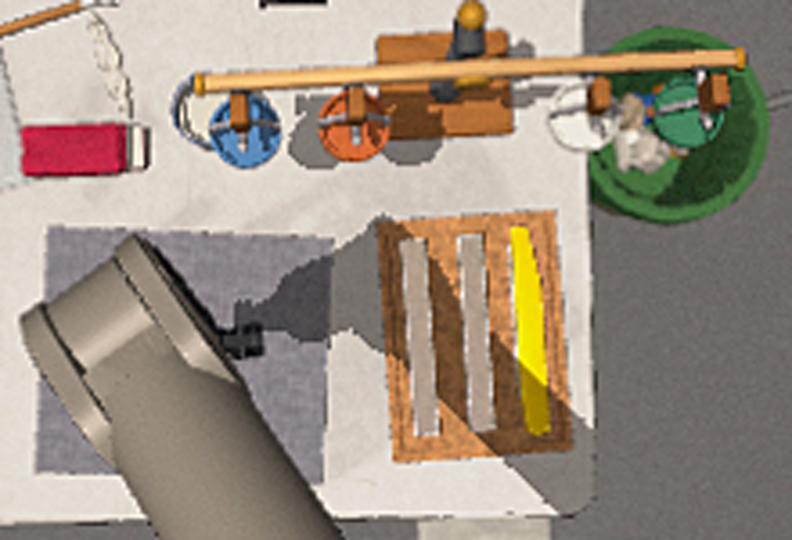

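All three tools lie side by side on the board, parallel to its long side (crop 420,335; 475,332; 530,330). All the pots hang with the bar level, so I'm handing in.

```bash
python3 -c "
from rig import ctrl; print(ctrl.hand_in())"
```

```text
the job is handed in; nothing more can be done
None
```

I handed the job in at about 42 s of robot time. In the last top view all four pots hang one to a hook with the bar level, and the scraper and both guide bars lie parallel and side by side on the cork board. The hand-in call returned no verdict.

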